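# Scoop the plugs into the pot and put its lid on

## Task

Take the scoop and use it to get at least four of the five white plugs from the blue tray into the steel pot; never touch the plugs with the fingers, and spill none: any that are left stay in the tray. Then stand the scoop flat on its pan on the bench, and gently set the lid on the pot so that it sits seated and level. Leave the pot standing where it is and do not disturb the other things on the bench.

Things in the scene. Friction and masses are not known exactly. Their poses are not given: they have to be found in the camera images.
- tray: blue tray fixed to the bench, outside 290 mm (its x) by 150 mm (its y), walls 5 mm, rim 48 mm above the bench, a clear guard above the far wall up to 110 mm; inner floor 8 mm up, flat from x = -0.14 to 0.112, then sloping up at 55 degrees to 48 mm at the far wall. Origin on the bench under its centre, x away from the robot. Plug centres start at x = 0.012 to 0.098, within 22 mm of its centre line
- plug0: one of five alike loose white plastic plugs, short barrels 32 mm across and 26 mm high with bevelled ends, 15 g; starts upright in the far (+x) half of the tray; origin at the centre of one end face, z along its axis
- plug1: one of five alike loose white plastic plugs, short barrels 32 mm across and 26 mm high with bevelled ends, 15 g; starts upright in the far (+x) half of the tray; origin at the centre of one end face, z along its axis
- plug2: one of five alike loose white plastic plugs, short barrels 32 mm across and 26 mm high with bevelled ends, 15 g; starts upright in the far (+x) half of the tray; origin at the centre of one end face, z along its axis
- plug3: one of five alike loose white plastic plugs, short barrels 32 mm across and 26 mm high with bevelled ends, 15 g; starts upright in the far (+x) half of the tray; origin at the centre of one end face, z along its axis
- plug4: one of five alike loose white plastic plugs, short barrels 32 mm across and 26 mm high with bevelled ends, 15 g; starts upright in the far (+x) half of the tray; origin at the centre of one end face, z along its axis
- scoop: steel hand scoop, about 220 g, standing on its flat pan: 115 mm long (x), 94 mm wide (y), floor 2 mm thick, side walls 34 mm high, lowered to 22 mm over the front 36 mm and ending 8 mm short of the lip, back wall 46 mm high, open at the front lip (+x). A straight black handle rises rearward (-x) from the back wall's top. Origin at the centre of the pan's underside, x towards the lip, z up
- scoop_grip (a point): point on the handle's centre line at (-0.0945, 0, 0.0645) in the scoop's frame, same axes. The handle is a bar of 18 x 18 mm section, 130 mm long, that rises rearward at 30 degrees; this point is 45 mm from its root. A firm grip (120 N) keeps the scoop from turning in the fingers
- scoop_lip (a point): middle of the scoop's front lip, at its underside: (0.0575, 0, 0) in the scoop's frame
- pot: round steel pot standing loose on the bench, 0.7 kg, outside 124 mm across, wall 4 mm, 105 mm high, inner floor 6 mm up; origin at the centre of its underside, z up
- pot_rim (a point): centre of the pot's mouth, at rim height, 105 mm above its underside
- lid: loose round aluminium lid, about 250 g: flange 132 mm across and 5 mm thick, above a centring plug 106 mm across and 9 mm deep that goes into the pot's mouth (116 mm); it lies right way up on this plug. On top in the middle a black knob: 18 mm neck, then a head 28 mm across from 24 to 50 mm above the origin. Origin at the centre of its underside, z up
- lid_seat (a point): centre of the lid's flange underside, 9 mm above the lid's origin; it meets point pot_rim when the lid is seated
- parts_bin: bystander, leave alone: blue open bin, 110 x 90 mm, 55 mm high; origin at the centre of its underside
- spray: bystander, leave alone: bottle, 60 mm across, 160 mm high; origin at the centre of its underside
- tape: bystander, leave alone: roll of clear tape lying flat, 100 mm across, 45 mm high; origin at the centre of its underside
- carton: bystander, leave alone: cardboard box, 100 x 140 mm, 80 mm high; origin at the centre of its underside
- jar: bystander, leave alone: lidded jar, 70 mm across, 90 mm high; origin at the centre of its underside

How it is judged:
By the outcome, as a careful person would: the job done as asked, in the order asked, and still so for the second after the job is handed in, with the robot touching nothing.
It also fails if it takes over 72 s, if anything falls off the work surface, if the arm or the gripper's body presses on something with over 40 N, if the wrist force passes 120 N, or if a joint passes its speed limit or range.

## Robot

A 6-joint arm with a two-finger parallel gripper is mounted at the origin on the work surface. World frame = base frame: x ahead of the robot, y to its left, z up, the work surface at z = 0. Lengths are in mm, angles in rad, forces in N, time in s.
With the tool pointing down it reaches from about 350 to 925 mm from the base axis. Payload 6.4 kg.
Tool frame: the origin (TCP) lies between the finger pads; the fingertips stand 25 mm ahead of it and the grasp point (between the pads) lies 6 mm ahead of it; z points along the fingers, y is the line along which they close (so a half turn about z gives the same grasp; the last joint's range is limited). The gripper opens to 85 mm and grips with 20 to 120 N. Pads are 22 mm wide; open, the fingers measure 114 mm over their backs; the gripper's body (76 mm by 85 mm) begins 54 mm behind the grasp point. The pads swing forward as they close: fully open they stand 13 mm farther back than shut.
Start: joints at [1.151, 0.245, 1.558, -0, 1.339, -0.174], TCP at [158.163, 630.475, 256.29] pointing down, gripper open.
Joint ranges: [-3.13, 3.13], [-1.02, 2.26], [0.13, 2.54], [-0.95, 4.09], [0.21, 2.88], [-2.74, 2.74]. Speed limits (rad/s): [2.57, 2.57, 3.14, 3.14, 3.14, 3.14].

## Interface

Orientations are given as a rotation vector (axis times angle).
In Python, from station import read_state, snapshot, sign_off, recognise gives the robot as it stands.
- The arm moves only by the tool apply_moves, never from a script. Its argument "steps" is a list of rows, each a list of 3 entries, a list of its own where there are three numbers: the shift along the tool's x, y, z scaled (see below), then the turn, a rotation vector about the tool's x, y, z scaled (see below), then the opening, from 0 (shut) to 1 (fully open). A call has 1 to 5 rows; each row shifts and turns the commanded pose from where the row before left it, along the tool's axes as they then stand; what a row does not reach is not made up. The controller multiplies each number of a shift by 10 cm and each number of a turn by 180 degrees. A row lasts 1/12 s, in which the tool goes at most 41.7 mm and 7.16 degrees, less where a joint would pass 70% of its speed; a pose out of reach is approached as far as the arm can. A call with a number of a shift or a turn outside -1 to 1 is refused whole. A call with a gripper value outside its range is refused whole. The fingers move at their own pace and stop on an object; "force" is the grip in N (left out, the last holds). Time passes only in rows, so rows that do not move let the fingers close. It gives the time, the measured TCP pose, the force, the opening and the grip force at its end, in the units of the state.
- read_state(): the state, without advancing time (a new reading comes with each control period).
- snapshot(name): name is "scene" or "top"; returns a dict with "img" (384x512x3 uint8, red, green, blue), "fx", "fy", "cx", "cy" (pixels), "view" (4x4, takes a point from world to camera coordinates). Camera axes: x right, y up, looking along -z (the intrinsics and any distortion apply to the point x, -y, -z); pixel columns grow to the right and rows downward; lengths in mm; the calibration is good to about 2 mm. A picture is of the moment at which its call begins. There is no depth.
- sign_off(): hands the job in; it is judged then, once.
Trained networks look in a picture, given as the dict that the camera call returned (one of the last four; its "shot" number tells which), for a name from the list of things; names that differ only in an ending like _2 or _b are one class to them, and where a whole thing is asked for, a point or a joint stands for the part that bears it (a point fixed in the world has none). Each returns a list of dicts, best first, with "p" (0 to 1); they miss things now and then, are a little off and sometimes report something else, mostly with a low value. They report only what shows in the picture. A call takes as long as a camera call.
- recognise(picture, query): "bbox" ([left, top, width, height] in pixels, round what is visible of it).
The state is a dict: "clock": time; "q": joint angles; "joint_velocities": joint speeds; "tau": joint torques, N m; "position": TCP position; "tcp_rot": TCP orientation; "force": force on the tool from outside, world axes, zero at the start; "wrist_torque": the same for the moment, N m; "width": finger opening in mm; "grasp_force": force on a finger pad.
Only numpy, scipy, OpenCV 4.12 (cv2) and the standard library are available. Lean on these libraries where they do the work, as an engineer would, in place of code of your own. Each camera call takes 0.05 s, during which the arm holds its last target. There are 200 camera calls.

## Working session

There is one attempt and no reset: what is moved stays moved. The work goes in short steps, Python scripts to look and compute and a tool call to move; the robot and the scene stay as the last step left them, time stands still between calls to the robot, and variables do not carry over. Pictures are saved under pics/ and viewed, at most 10 in all, crops included, and the job is handed in when it is done.

Besides the shell and the picture viewer there is one more tool, called after "Call:" in YAML: its name, and indented under it one key for each argument. apply_moves: Moves the arm, as the interface text tells. Its arguments: {"type":"object","properties":{"steps":{"type":"array","items":{"type":"array"}},"force":{"type":"number"}},"required":["steps"]}

```bash
ls; mkdir -p pics
python3 - <<'E'
from station import *
import cv2,json,numpy as np
for n in ("scene","top"):
    s=snapshot(n); cv2.imwrite(f"pics/{n}0.png",s["img"][:,:,::-1])
    print(n,s["fx"],s["fy"],s["cx"],s["cy"],[k for k in s if k not in("img",)]); print(np.round(s["view"],4).tolist())
    for q in ["tray","plug0","scoop","pot","lid","parts_bin","spray","tape","carton","jar"]:
        print(q,[(np.round(d["bbox"],0).astype(int).tolist(),round(d["p"],2)) for d in recognise(s,q)[:6]])
print(read_state())
E
```

```text
pics
scene 398.5109590965168 398.5109590965168 255.31755403114565 189.8444939452497 ['fx', 'fy', 'cx', 'cy', 'view', 'shot']
[[-0.8087, 0.5882, -0.0056, 463.8568], [-0.3678, -0.4983, 0.7851, 129.1616], [0.459, 0.637, 0.6193, -1642.2829], [0.0, 0.0, 0.0, 1.0]]
tray [([217, 172, 92, 69], 0.78), ([304, 200, 60, 68], 0.29), ([222, 139, 32, 42], 0.18)]
plug0 [([255, 209, 9, 10], 0.62), ([256, 246, 47, 36], 0.53), ([250, 214, 5, 6], 0.49), ([239, 206, 10, 10], 0.44), ([223, 138, 31, 41], 0.35)]
scoop [([306, 200, 59, 67], 0.84), ([215, 173, 93, 69], 0.48)]
pot [([218, 142, 33, 39], 0.65)]
lid [([257, 244, 45, 37], 0.74)]
parts_bin [([180, 167, 38, 36], 0.75), ([240, 208, 9, 9], 0.52), ([335, 270, 29, 42], 0.23)]
spray [([198, 205, 19, 52], 0.94)]
tape [([172, 209, 30, 33], 0.76), ([249, 205, 9, 9], 0.62)]
carton [([154, 137, 42, 40], 0.7)]
jar [([335, 270, 29, 43], 0.86)]
top 462.6393703106059 462.6393703106059 256.20851287511243 192.7734181028264 ['fx', 'fy', 'cx', 'cy', 'view', 'shot']
[[0.0219, -0.9997, -0.0071, -0.2427], [0.9963, 0.0212, 0.0837, -613.2712], [-0.0835, -0.0089, 0.9965, -
[... 572 characters left out ...]
[([96, 190, 28, 22], 0.8)]
{'clock': 1.1, 'q': array([ 1.15092140e+00,  2.45095550e-01,  1.55772990e+00, -5.39855527e-06,
        1.33870338e+00, -1.74084711e-01]), 'joint_velocities': array([-0.00145249,  0.00081562, -0.00074471,  0.00100568, -0.0002045 ,
       -0.00052728]), 'tau': array([ 3.36174098e-04, -4.29515791e+01, -3.26425016e+01, -1.24738954e-04,
        3.76282323e-04, -6.63348715e-06]), 'position': array([158.16197065, 630.5045308 , 256.33084199]), 'tcp_rot': array([3.85110408e-01, 3.11787515e+00, 9.34528858e-05]), 'force': array([0.024006  , 0.19138974, 0.63973898]), 'wrist_torque': array([-0.00308506, -0.04913217,  0.00103048]), 'grasp_force': 0.0, 'width': 85.26415777290165}
```

Run:
```python
import cv2
a=cv2.imread("pics/top0.png"); cv2.imwrite("pics/top0b.png",cv2.resize(a[110:310,90:356],None,fx=3,fy=3,interpolation=cv2.INTER_CUBIC))
a=cv2.imread("pics/scene0.png"); cv2.imwrite("pics/scene0b.png",cv2.resize(a[125:325,150:380],None,fx=3,fy=3,interpolation=cv2.INTER_CUBIC))
```

```text
(no output)
```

View pics/top0b.png

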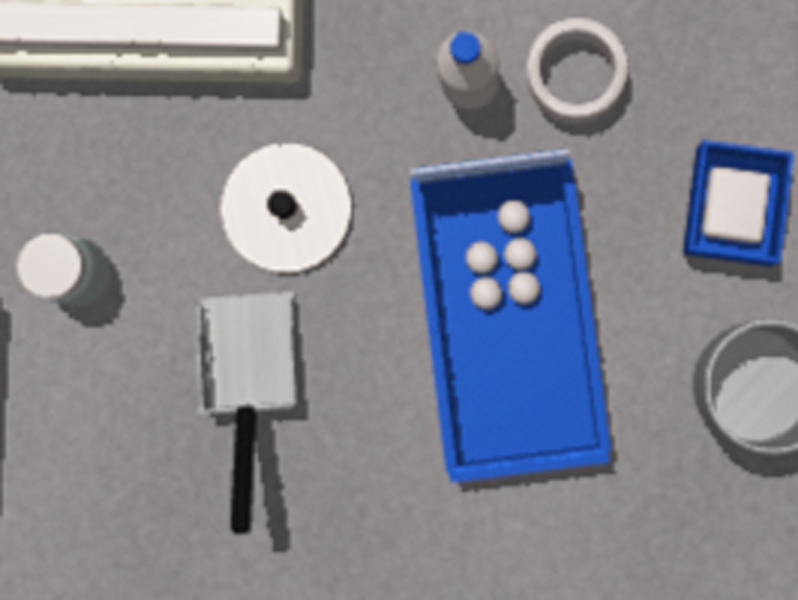

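View pics/scene0b.png

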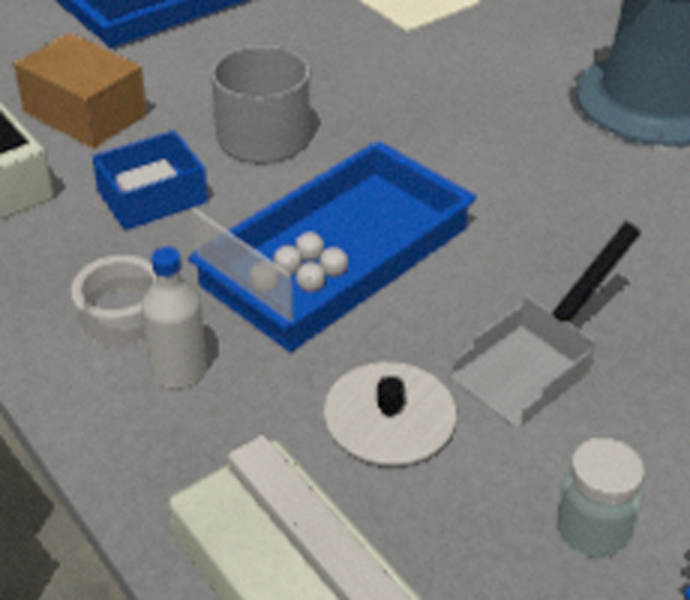

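```bash
cat > h.py <<'E'
import numpy as np
from scipy.optimize import least_squares
from scipy.spatial.transform import Rotation as R
CAM={"scene":(398.511,255.3176,189.8445,np.array([[-0.8087,0.5882,-0.0056,463.8568],[-0.3678,-0.4983,0.7851,129.1616],[0.459,0.637,0.6193,-1642.2829]])),
"top":(462.6394,256.2085,192.7734,np.array([[0.0219,-0.9997,-0.0071,-0.2427],[0.9963,0.0212,0.0837,-613.2712],[-0.0835,-0.0089,0.9965,-1363.8234]]))}
def proj(c,P):
    f,cx,cy,V=CAM[c]; q=np.atleast_2d(P)@V[:,:3].T+V[:,3]
    return np.c_[cx-f*q[:,0]/q[:,2], cy+f*q[:,1]/q[:,2]]
def back(c,uv,z):
    f,cx,cy,V=CAM[c]; d=np.array([(uv[0]-cx)/f,-(uv[1]-cy)/f,-1.])
    o=-V[:,:3].T@V[:,3]; d=V[:,:3].T@d; return o+d*(z-o[2])/d[2]
def fit(obs,x0):  # obs: (cam,model pt,uv); pose x,y,yaw on bench
    def res(x):
        r=R.from_euler("z",x[2]).as_matrix(); t=np.array([x[0],x[1],0])
        return np.concatenate([(proj(c,r@np.array(p)+t)-np.array(uv))[0] for c,p,uv in obs])
    s=least_squares(res,x0,loss="soft_l1"); return s.x,res(s.x).reshape(-1,2)
T=lambda x,y:((x+.5)/3-.5+90,(y+.5)/3-.5+110)   # crop->px, top0b
S=lambda x,y:((x+.5)/3-.5+150,(y+.5)/3-.5+125)  # scene0b
E
python3 - <<'E'
from h import *; import cv2
np.set_printoptions(precision=2,suppress=True)
sc=[("top",(57.5,47,0),T(203,301)),("top",(57.5,-47,0),T(295,293)),("top",(-57.5,-47,46),T(297,408)),("top",(-57.5,47,46),T(200,414)),("top",(-168,0,107),T(240,532)),
("scene",(57.5,47,0),S(520,423)),("scene",(57.5,-47,0),S(455,373)),("scene",(-168,0,107),S(632,226)),("scene",(-57.5,-47,46),S(530,300)),("scene",(-57.5,47,46),S(593,351))]
print("scoop",*fit(sc,[500,250,0]))
tr=[("top",(145,75,48),T(413,177)),("top",(145,-75,48),T(573,157)),("top",(-145,-75,48),T(609,457)),("top",(-145,75,48),T(451,473)),
("scene",(145,75,48),S(291,332)),("scene",(-145,75,48),S(474,197)),("scene",(-145,-75,48),S(377,144)),("scene",(145,-75,48),S(193,258))]
x,r=fit(tr,[600,0,0]); print("tray",x,r)
for p in [(514,217),(482,257),(520,253),(486,293),(524,288)]:
    w=back("top",T(*p),25); d=R.from_euler("z",-x[2]).as_matrix()@(w-[x[0],x[1],0]); print("plug",w,d)
# lid, pot by colour/ellipse: circle-fit in top, and scene
img=cv2.imread("pics/top0.png")
g=img.min(2); m=cv2.inRange(g,170,255); m2=np.zeros_like(m); m2[150:205,160:212]=m[150:205,160:212]
c=max(cv2.findContours(m2,0,1)[0],key=cv2.contourArea); print("lid top",cv2.fitEllipse(c),back("top",cv2.fitEllipse(c)[0],14))
im=cv2.imread("pics/scene0.png"); g=im.min(2); m=cv2.inRange(g,150,255); m2=np.zeros_like(m); m2[240:285,255:305]=m[240:285,255:305]
c=max(cv2.findContours(m2,0,1)[0],key=cv2.contourArea); print("lid scene",cv2.fitEllipse(c),back("scene",cv2.fitEllipse(c)[0],14))
print("knob",back("top",T(283,203),50))
print("pot rim top bbox c",back("top",(322+24,216+20),105),"scene rim",back("scene",S(261,75),105))
a=cv2.resize(img[200:280,305:385],None,fx=7,fy=7,interpolation=cv2.INTER_CUBIC); b=cv2.resize(im[130:190,205:265],(560,560),interpolation=cv2.INTER_CUBIC)
cv2.imwrite("pics/pot.png",cv2.resize(np.hstack([a,b]),(800,400)))
E
```

```text
scoop [503.93 261.91   0.09] [[-0.03 -0.22]
 [-0.01  0.2 ]
 [-0.73  0.11]
 [-0.33  0.44]
 [ 0.45  0.52]
 [-1.05  2.14]
 [-2.33  1.41]
 [ 0.76  0.33]
 [-1.49 -1.91]
 [ 1.04 -3.22]]
tray [547.08   2.01   0.15] [[ 0.71  0.7 ]
 [-2.53  0.88]
 [-1.36 -1.44]
 [ 0.31 -0.12]
 [-0.38 -3.09]
 [-1.55  0.82]
 [-0.45  0.77]
 [ 1.09 -0.89]]
plug [646.06  -0.72  25.  ] [ 97.45 -17.55  25.  ]
plug [605.12  30.47  25.  ] [61.65 19.43 25.  ]
plug [609.95  -7.48  25.  ] [ 60.73 -18.82  25.  ]
plug [569.14  25.65  25.  ] [25.35 20.06 25.  ]
plug [574.96 -12.2   25.  ] [ 25.42 -18.23  25.  ]
lid top ((184.6533203125, 178.580322265625), (41.64289855957031, 42.8978157043457), 70.8517074584961) [652.79 231.52  14.  ]
lid scene ((279.5936584472656, 261.9689636230469), (32.56863784790039, 43.213993072509766), 94.12753295898438) [652.09 231.06  14.  ]
knob [652.45 227.63  50.  ]
pot rim top bbox c [ 490.2  -242.24  105.  ] scene rim [ 486.17 -239.04  105.  ]
```

View pics/pot.png

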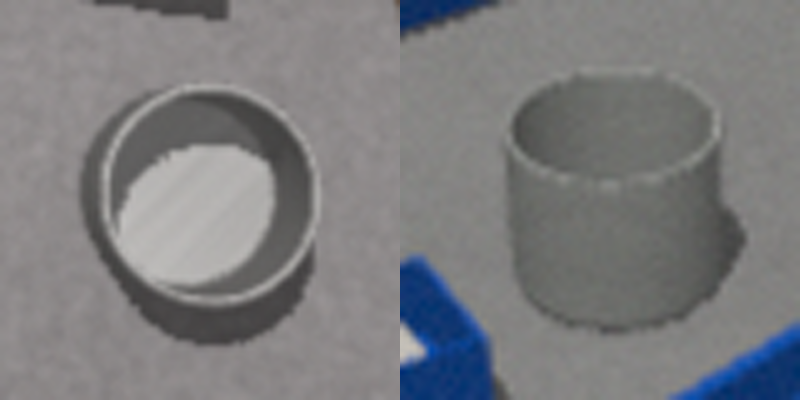

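```bash
cat >> h.py <<'E'
def rows(p0,R0,p1,R1,n):
    "n equal rows from pose to pose (screw-free: linear p, slerp R); prints shift/turn units"
    w=(R0.inv()*R1).as_rotvec()/n; out=[];p=np.array(p0,float);r=R0
    for i in range(n):
        d=(np.array(p1)-p0)/n; out.append((np.round(r.inv().apply(d)/100,3).tolist(),np.round(w/np.pi,4).tolist())); r=r*R.from_rotvec(w)
    return out
def scoopR(yaw,pitch): # pitch>0: lip down
    return R.from_euler("ZY",[yaw,pitch])
def tool_down(yaw,a): # tool y = scoop y, tool x ~ backward; tilted so z points forward by a
    x=R.from_euler("ZY",[yaw,-a]); return x*R.from_matrix(np.diag([-1.,1,-1]))
E
python3 - <<'E'
from h import *; from station import *
np.set_printoptions(precision=4,suppress=True)
sc=[("top",(57.5,47,0),T(203,301)),("top",(57.5,-47,0),T(295,293)),("top",(-57.5,-47,46),T(297,408)),("top",(-57.5,47,46),T(200,414)),("top",(-168,0,107),T(240,532))]
x,r=fit(sc,[500,250,0]); print(x,r)
g=scoopR(x[2],0).apply([-94.5,0,64.5])+[x[0],x[1],0]; print("grip",g)
print("scene check", [(proj("scene",scoopR(x[2],0).apply(p)+[x[0],x[1],0])[0]-[150,125])*3 for p in [(57.5,47,0),(57.5,-47,0),(-168,0,107),(-57.5,-47,46)]])
print("pot",back("top",(347.2,239.0),105),back("scene",(236.95,149.05),105))
s=read_state();R0=R.from_rotvec(s["tcp_rot"]);p=s["position"]
print(R0.as_matrix())
R1=tool_down(x[2],np.radians(12)); gp=g-6*R1.apply([0,0,1])
print(gp,R1.as_matrix()[:,2]); pre=gp-R1.apply([0,0,1])*80
print(pre,rows(p,R0,pre,R1,10)); print(rows(pre,R1,gp,R1,5))
E
```

```text
[504.5951 261.5098   0.0923] [[ 0.1547 -0.4754]
 [ 0.1782  0.0157]
 [-0.6238 -0.078 ]
 [-0.2351  0.1833]
 [ 0.4622  0.2871]]
grip [410.4974 252.7987  64.5   ]
scene check [array([514.8949, 428.4442]), array([446.255 , 376.1471]), array([632.8632, 226.1965]), array([523.966, 293.323])]
pot [ 481.8953 -245.6488  105.    ] [ 482.8926 -241.9932  105.    ]
[[-0.9699  0.2433  0.    ]
 [ 0.2433  0.9699  0.0001]
 [-0.      0.0001 -1.    ]]
[409.2553 252.6837  70.3689] [ 0.207   0.0192 -0.9781]
[392.6932 251.1504 148.6207] [([-0.32, -0.311, 0.108], [-0.0011, -0.0066, -0.0107]), ([-0.307, -0.322, 0.113], [-0.0011, -0.0066, -0.0107]), ([-0.293, -0.332, 0.118], [-0.0011, -0.0066, -0.0107]), ([-0.28, -0.342, 0.123], [-0.0011, -0.0066, -0.0107]), ([-0.265, -0.352, 0.127], [-0.0011, -0.0066, -0.0107]), ([-0.251, -0.361, 0.131], [-0.0011, -0.0066, -0.0107]), ([-0.235, -0.37, 0.135], [-0.0011, -0.0066, -0.0107]), ([-0.22, -0.378, 0.139], [-0.0011, -0.0066, -0.0107]), ([-0.204, -0.386, 0.142], [-0.0011, -0.0066, -0.0107]), ([-0.188, -0.393, 0.144], [-0.0011, -0.0066, -0.0107])]
[([0.0, -0.0, 0.16], [0.0, 0.0, 0.0]), ([0.0, -0.0, 0.16], [0.0, 0.0, 0.0]), ([0.0, -0.0, 0.16], [0.0, 0.0, 0.0]), ([0.0, -0.0, 0.16], [0.0, 0.0, 0.0]), ([0.0, -0.0, 0.16], [0.0, 0.0, 0.0])]
```

Call:
apply_moves:
  steps:
    - [[-0.32,-0.311,0.108],[-0.0011,-0.0066,-0.0107],1]
    - [[-0.307,-0.322,0.113],[-0.0011,-0.0066,-0.0107],1]
    - [[-0.293,-0.332,0.118],[-0.0011,-0.0066,-0.0107],1]
    - [[-0.28,-0.342,0.123],[-0.0011,-0.0066,-0.0107],1]
    - [[-0.265,-0.352,0.127],[-0.0011,-0.0066,-0.0107],1]

```text
clock: 1.52
position: [265.2, 456.7, 207.1]
tcp_rot: [0.114, 3.033, 0.007]
force: [0.4, -0.3, 0.3]
width: 85.4
grasp_force: 0.0
```

Call:
apply_moves:
  steps:
    - [[-0.251,-0.361,0.131],[-0.0011,-0.0066,-0.0107],1]
    - [[-0.235,-0.37,0.135],[-0.0011,-0.0066,-0.0107],1]
    - [[-0.22,-0.378,0.139],[-0.0011,-0.0066,-0.0107],1]
    - [[-0.204,-0.386,0.142],[-0.0011,-0.0066,-0.0107],1]
    - [[-0.188,-0.393,0.144],[-0.0011,-0.0066,-0.0107],1]

```text
clock: 1.93
position: [371.7, 284.3, 158.6]
tcp_rot: [-0.137, 2.927, 0.013]
force: [0.9, 1.0, 1.4]
width: 85.4
grasp_force: 0.0
```

Run:
```python
from h import *; from station import *
s=read_state();R0=R.from_rotvec(s["tcp_rot"]);p=s["position"];print(s["clock"],p,s["q"],s["joint_velocities"]);print(R0.as_matrix().round(3))
R1=tool_down(.0923,np.radians(12)); gp=np.array([410.5,252.8,64.5])-6*R1.apply([0,0,1])
print(rows(p,R0,gp,R1,5))
```

```text
1.9333 [371.66472313 284.28551971 158.56845895] [ 0.44678015 -0.17256098  2.18794872 -0.09159174  0.92978446 -1.17022749] [-1.13089009 -0.19257367  0.42241263  0.13608957 -0.58376061 -1.55357959]
[[-0.973 -0.094  0.209]
 [-0.092  0.996  0.019]
 [-0.21  -0.001 -0.978]]
[([-0.03, -0.07, 0.187], [-0.0, 0.0001, 0.0001]), ([-0.03, -0.07, 0.187], [-0.0, 0.0001, 0.0001]), ([-0.031, -0.07, 0.187], [-0.0, 0.0001, 0.0001]), ([-0.031, -0.07, 0.187], [-0.0, 0.0001, 0.0001]), ([-0.031, -0.07, 0.187], [-0.0, 0.0001, 0.0001])]
```

Call:
apply_moves:
  steps:
    - [[0,0,0],[0,0,0],1]
    - [[0,0,0],[0,0,0],1]
    - [[0,0,0.2],[0,0,0],1]
    - [[0,0,0.2],[0,0,0],1]
    - [[0,0,0.2],[0,0,0],1]

```text
clock: 2.35
position: [383.8, 288.6, 100.4]
tcp_rot: [-0.137, 2.927, 0.015]
force: [0.3, -0.4, 1.0]
width: 85.1
grasp_force: 0.4
```

Call:
apply_moves:
  steps:
    - [[0,0,0.1],[0,0,0],1]
    - [[0,0,0.1],[0,0,0],1]
    - [[0,0,0],[0,0,0],1]
    - [[0,0,0],[0,0,0],1]
    - [[0,0,0],[0,0,0],1]

```text
clock: 2.77
position: [388.0, 288.2, 81.5]
tcp_rot: [-0.136, 2.928, 0.014]
force: [-0.1, -0.3, 0.6]
width: 85.4
grasp_force: 0.4
```

Run:
```python
from h import *; from station import *; import cv2
s=read_state();print(s["clock"],s["position"],s["force"])
v=snapshot("scene");a=v["img"][180:300,250:400,::-1];b=snapshot("top")["img"][190:310,120:270,::-1]
cv2.imwrite("pics/pre.png",cv2.resize(np.hstack([a,b]),(800,320),interpolation=cv2.INTER_CUBIC))
```

```text
2.7667 [388.02783997 288.22385232  81.45750238] [-0.13692392 -0.25484065  0.56601091]
```

View pics/pre.png

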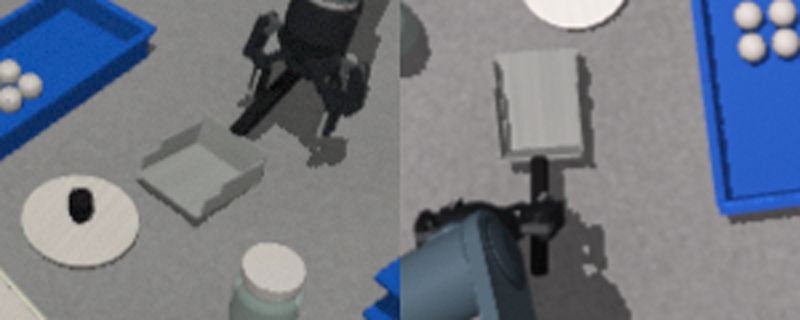

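Run:
```python
from h import *; from station import *
s=read_state();R0=R.from_rotvec(s["tcp_rot"]);p=s["position"]
gp=np.array([409.3,252.7,70.4]);R1=tool_down(.0923,np.radians(12))
print(rows(p,R0,gp,R1,5))
print([(d["bbox"],d["p"]) for d in recognise(snapshot("top"),"scoop")][:2])
```

```text
[([-0.03, -0.074, 0.029], [0.0, 0.0001, -0.0]), ([-0.03, -0.074, 0.029], [0.0, 0.0001, -0.0]), ([-0.03, -0.074, 0.029], [0.0, 0.0001, -0.0]), ([-0.03, -0.074, 0.029], [0.0, 0.0001, -0.0]), ([-0.03, -0.074, 0.029], [0.0, 0.0001, -0.0])]
[([153.2, 207.5, 35.2, 89.4], 0.7)]
```

Call:
apply_moves:
  steps:
    - [[0,-0.12,0],[0,0,0],1]
    - [[0,-0.12,0],[0,0,0],1]
    - [[0,-0.13,0],[0,0,0],1]
    - [[-0.08,0,0.07],[0,0,0],1]
    - [[-0.07,0,0.075],[0,0,0],1]

```text
clock: 3.38
position: [408.9, 251.6, 69.7]
tcp_rot: [-0.133, 2.929, 0.013]
force: [0.5, 0.3, -0.6]
width: 85.4
grasp_force: 0.0
```

Call:
apply_moves:
  steps:
    - [[0,0,0],[0,0,0],1]
    - [[0,0,0],[0,0,0],1]
    - [[0,0,0],[0,0,0],1]
    - [[0,0,0],[0,0,0],0]
    - [[0,0,0],[0,0,0],0]
  force: 120

```text
clock: 3.8
position: [408.3, 252.2, 69.5]
tcp_rot: [-0.135, 2.929, 0.013]
force: [0.2, -0.0, 0.7]
width: 63.8
grasp_force: 0.0
```

Call:
apply_moves:
  steps:
    - [[0,0,0],[0,0,0],0]
    - [[0,0,0],[0,0,0],0]
    - [[0,0,0],[0,0,0],0]
    - [[0,0,0],[0,0,0],0]
    - [[0,0,0],[0,0,0],0]

```text
clock: 4.22
position: [408.8, 252.2, 69.6]
tcp_rot: [-0.134, 2.929, 0.014]
force: [0.0, -0.3, 3.8]
width: 16.6
grasp_force: 117.2
```

Call:
apply_moves:
  steps:
    - [[0,0,0],[0,0,0],0]
    - [[0,0,0],[0,0,0],0]
    - [[0,0,0],[0,0,0],0]
    - [[0,0,0],[0,0,0],0]
    - [[0,0,0],[0,0,0],0]

```text
clock: 4.63
position: [408.8, 252.2, 69.6]
tcp_rot: [-0.134, 2.929, 0.013]
force: [-1.1, 0.6, 6.4]
width: 16.3
grasp_force: 117.5
```

Run:
```python
from h import *; from station import *; import cv2
s=read_state();print(s["clock"],s["position"],s["force"],s["wrist_torque"]);print(R.from_rotvec(s["tcp_rot"]).as_matrix().round(3))
v=snapshot("scene");a=v["img"][180:300,250:400,::-1];b=snapshot("top")["img"][190:310,120:270,::-1]
cv2.imwrite("pics/grip.png",cv2.resize(np.hstack([a,b]),(800,320),interpolation=cv2.INTER_CUBIC))
```

```text
4.6333 [408.77206253 252.19938189  69.58071475] [-1.10558266  0.58322397  6.35173747] [0.19891526 0.18813507 0.05254797]
[[-0.974 -0.091  0.207]
 [-0.089  0.996  0.019]
 [-0.208 -0.001 -0.978]]
```

View pics/grip.png

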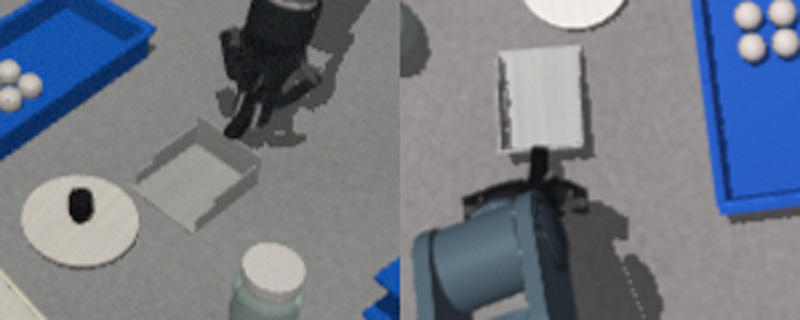

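```bash
cat >> h.py <<'E'
Rt0=R.from_rotvec([-0.134,2.929,0.0135]); pt0=np.array([408.8,252.2,69.6])
Rs0=R.from_euler("z",.0915); lip0=np.array([504.6,261.5,0])+Rs0.apply([57.5,0,0])
Rts=Rs0.inv()*Rt0; pts=Rs0.inv().apply(pt0-lip0)   # tool in lip frame
def tool(lip,yaw,pitch):
    r=scoopR(yaw,np.radians(pitch)); return np.array(lip)+r.apply(pts), r*Rts
def scoop(p,Rt):
    r=Rt*Rts.inv(); e=r.as_euler("ZYX"); return p-r.apply(pts), e[0], np.degrees(e[1]), np.degrees(e[2])
TR=(547.,2.,.148)
def tray(x,y,z): return R.from_euler("z",TR[2]).apply([x,y,z])+[TR[0],TR[1],0]
def path(s0,s1,step=36,dr=6.,n=None):
    "s=(lip,yaw,pitch deg)"
    if n is None:
        pa,ra=tool(*s0);pb,rb=tool(*s1); n=int(np.ceil(max(np.linalg.norm(np.array(s1[0])-s0[0])/step,np.linalg.norm(pb-pa)/step,np.degrees((ra.inv()*rb).magnitude())/dr,1)))
    out=[];pp=tool(*s0)
    for k in range(1,n+1):
        f=k/n; q=tool(np.array(s0[0])*(1-f)+np.array(s1[0])*f,s0[1]*(1-f)+s1[1]*f,s0[2]*(1-f)+s1[2]*f)
        out.append((np.round(pp[1].inv().apply(q[0]-pp[0])/100,3).tolist(),np.round((pp[1].inv()*q[1]).as_rotvec()/np.pi,4).tolist())); pp=q
    print("n",n,"->",np.round(pp[0],1)); [print([*o,0]) for o in out]
def now():
    from station import read_state
    s=read_state(); l,y,p,r=scoop(s["position"],R.from_rotvec(s["tcp_rot"])); print("t",s["clock"].__round__(2),"lip",l.round(1),"yaw %.3f pitch %.1f roll %.1f"%(y,p,r),"F",s["force"].round(1)); return l,y,p
def intray(l):
    return R.from_euler("z",-TR[2]).apply(l-[TR[0],TR[1],0])
E
python3 - <<'E'
from h import *
tr=[("top",(145,75,48),T(413,177)),("top",(145,-75,48),T(573,157)),("top",(-145,-75,48),T(609,457)),("top",(-145,75,48),T(451,473))]
print(fit(tr,[600,0,0]))
l,y,p=now(); A=(l,y,p);B=(l+[0,0,110],y,3.);C=(tray(-20,0,75),.148,6.)
path(A,B);path(B,C)
E
```

```text
(array([547.05851066,  -0.68775436,   6.42155688]), array([[ 2.18323377,  0.3484411 ],
       [-0.98228389,  1.14217291],
       [-1.00834452, -1.01183217],
       [ 0.5891387 , -0.33689647]]))
t 4.73 lip [561.9 266.8   0. ] yaw 0.092 pitch -0.0 roll -0.0 F [-1.   0.6  4.8]
n 4 -> [412.6 252.5 187.6]
[[-0.071, -0.0, -0.287], [0.0, 0.0042, -0.0], 0]
[[-0.067, -0.0, -0.287], [0.0, 0.0042, -0.0], 0]
[[-0.063, -0.0, -0.288], [0.0, 0.0042, -0.0], 0]
[[-0.06, -0.0, -0.289], [0.0, 0.0042, -0.0], 0]
n 8 -> [383.3 -22.9 160.3]
[[0.073, -0.34, 0.023], [-0.0003, 0.0021, -0.0022], 0]
[[0.075, -0.339, 0.023], [-0.0003, 0.0021, -0.0022], 0]
[[0.077, -0.339, 0.023], [-0.0003, 0.0021, -0.0022], 0]
[[0.079, -0.338, 0.024], [-0.0003, 0.0021, -0.0022], 0]
[[0.081, -0.337, 0.024], [-0.0003, 0.0021, -0.0022], 0]
[[0.083, -0.337, 0.024], [-0.0003, 0.0021, -0.0022], 0]
[[0.085, -0.336, 0.024], [-0.0003, 0.0021, -0.0022], 0]
[[0.088, -0.335, 0.025], [-0.0002, 0.0021, -0.0022], 0]
```

Call:
apply_moves:
  steps:
    - [[-0.07,0,-0.287],[0,0.0042,0],0]
    - [[-0.067,0,-0.287],[0,0.0042,0],0]
    - [[-0.063,0,-0.288],[0,0.0042,0],0]
    - [[-0.06,0,-0.289],[0,0.0042,0],0]
    - [[0,0,0],[0,0,0],0]

```text
clock: 5.15
position: [415.6, 253.5, 193.1]
tcp_rot: [-0.136, 2.973, 0.013]
force: [1.0, 0.5, -1.1]
width: 16.3
grasp_force: 117.6
```

Call:
apply_moves:
  steps:
    - [[0.073,-0.34,0.023],[0,0.002,-0.0022],0]
    - [[0.075,-0.339,0.023],[0,0.002,-0.0022],0]
    - [[0.077,-0.339,0.023],[0,0.002,-0.0022],0]
    - [[0.079,-0.338,0.024],[0,0.002,-0.0022],0]
    - [[0,0,0],[0,0,0],0]

```text
clock: 5.57
position: [395.5, 110.3, 171.0]
tcp_rot: [-0.171, 3.011, 0.001]
force: [0.3, -0.1, -2.6]
width: 16.5
grasp_force: 118.3
```

```bash
sed -i 's/^TR=.*/TR=(547.,0.5,.142)/' h.py
python3 - <<'E'
from h import *
A=now(); C=(tray(-6,0,70),.142,6.); path(A,C)
D=(tray(-6,0,14),.142,6.); path(C,D,step=20)
E
```

```text
t 5.57 lip [542.  127.   88.7] yaw 0.112 pitch 4.8 roll -0.3 F [ 0.3 -0.1 -2.6]
n 4 -> [397.  -21.5 155.3]
[[0.038, -0.327, 0.035], [-0.0003, 0.0016, -0.0023], 0]
[[0.04, -0.327, 0.035], [-0.0003, 0.0016, -0.0023], 0]
[[0.042, -0.326, 0.035], [-0.0003, 0.0016, -0.0023], 0]
[[0.045, -0.326, 0.035], [-0.0003, 0.0016, -0.0023], 0]
n 3 -> [397.  -21.5  99.3]
[[0.02, 0.0, 0.186], [0.0, 0.0, 0.0], 0]
[[0.02, 0.0, 0.186], [0.0, 0.0, 0.0], 0]
[[0.02, 0.0, 0.186], [0.0, 0.0, 0.0], 0]
```

Call:
apply_moves:
  steps:
    - [[0.038,-0.327,0.035],[0,0.0016,-0.0023],0]
    - [[0.04,-0.327,0.035],[0,0.0016,-0.0023],0]
    - [[0.042,-0.326,0.035],[0,0.0016,-0.0023],0]
    - [[0.045,-0.326,0.035],[0,0.0016,-0.0023],0]
    - [[0,0,0],[0,0,0],0]

```text
clock: 5.98
position: [399.1, -20.7, 157.0]
tcp_rot: [-0.215, 3.026, -0.002]
force: [0.9, 0.7, -2.1]
width: 16.6
grasp_force: 118.9
```

Call:
apply_moves:
  steps:
    - [[0,0,0],[0,0,0],0]
    - [[0,0,0],[0,0,0],0]

```text
clock: 6.15
position: [399.1, -16.2, 157.5]
tcp_rot: [-0.224, 3.025, 0.002]
force: [-0.4, 0.6, -2.8]
width: 16.5
grasp_force: 118.8
```

Run:
```python
from h import *
A=now(); print(intray(A[0]));D=(tray(-6,0,14),.142,6.); path(A,D,step=20)
```

```text
t 6.15 lip [543.5   5.2  72.8] yaw 0.147 pitch 5.8 roll -0.4 F [-0.4  0.6 -2.8]
[-2.82981768  5.13652764 72.77813771]
n 3 -> [397.  -21.5  99.3]
[[0.031, -0.015, 0.192], [0.0001, 0.0004, 0.0005], 0]
[[0.03, -0.015, 0.192], [0.0001, 0.0004, 0.0005], 0]
[[0.03, -0.015, 0.192], [0.0001, 0.0004, 0.0005], 0]
```

Call:
apply_moves:
  steps:
    - [[0.03,-0.016,0.192],[0,0,0],0]
    - [[0.03,-0.016,0.192],[0,0,0],0]
    - [[0.03,-0.016,0.192],[0,0,0],0]
    - [[0,0,0],[0,0,0],0]
    - [[0,0,0],[0,0,0],0]

```text
clock: 6.57
position: [397.1, -20.9, 99.6]
tcp_rot: [-0.227, 3.025, 0.003]
force: [0.4, -0.3, -1.5]
width: 16.4
grasp_force: 118.7
```

Run:
```python
from h import *; from station import *; import cv2
A=now(); print(intray(A[0]))
a=snapshot("scene")["img"][160:250,205:315,::-1];b=snapshot("top")["img"][150:280,210:369,::-1]
b=b[:,:159]
cv2.imwrite("pics/intray.png",np.hstack([cv2.resize(a,(400,327),interpolation=cv2.INTER_CUBIC),cv2.resize(b,(400,327),interpolation=cv2.INTER_CUBIC)]))
D=(tray(-4,0,7),.142,6.); path(A,D,step=20)
```

```text
t 6.57 lip [541.4   0.9  14.7] yaw 0.149 pitch 5.8 roll -0.3 F [ 0.4 -0.3 -1.5]
[-5.49260409  1.1614368  14.71193984]
n 1 -> [398.9 -21.2  92.3]
[[-0.009, -0.001, 0.074], [0.0002, 0.0009, 0.0023], 0]
```

View pics/intray.png

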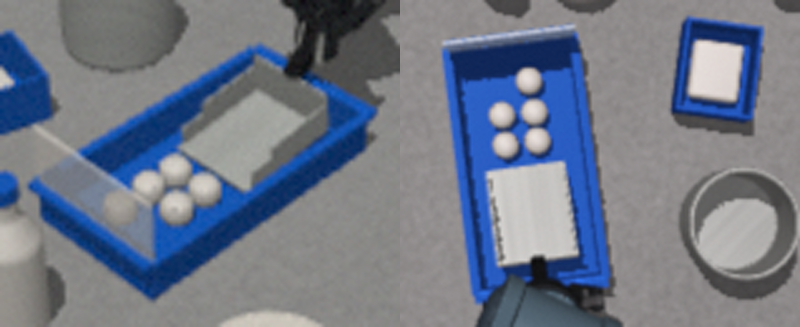

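Call:
apply_moves:
  steps:
    - [[0,0.015,0.03],[0,0,0],0]
    - [[0,0.015,0.03],[0,0,0],0]
    - [[0,0,0.01],[0,0,0],0]
    - [[0,0,0],[0,0,0],0]
    - [[0,0,0],[0,0,0],0]

```text
clock: 7.08
position: [398.6, -19.4, 93.7]
tcp_rot: [-0.224, 3.022, -0.0]
force: [0.4, 0.2, -2.3]
width: 16.1
grasp_force: 118.8
```

Run:
```python
from h import *
A=now(); print(intray(A[0]))
l=A[0]; path((l,A[1],A[2]),(tray(50,4,l[2]),.142,3.),step=12)
```

```text
t 7.08 lip [543.2   2.    9.3] yaw 0.147 pitch 5.7 roll -0.5 F [ 0.4  0.2 -2.3]
[-3.59310488  1.9886635   9.2786044 ]
n 5 -> [447.6 -10.2  86.8]
[[-0.097, 0.005, 0.025], [0.0, -0.0029, 0.0003], 0]
[[-0.097, 0.005, 0.025], [0.0, -0.0029, 0.0003], 0]
[[-0.097, 0.005, 0.026], [0.0, -0.0029, 0.0003], 0]
[[-0.097, 0.005, 0.027], [0.0, -0.0029, 0.0003], 0]
[[-0.097, 0.005, 0.028], [0.0, -0.0029, 0.0003], 0]
```

Call:
apply_moves:
  steps:
    - [[0,0.025,0.015],[0,0,0],0]
    - [[0,0,0.01],[0,0,0],0]
    - [[0,0,0],[0,0,0],0]
    - [[0,0,0],[0,0,0],0]

```text
clock: 7.42
position: [399.2, -17.0, 91.7]
tcp_rot: [-0.224, 3.02, -0.0]
force: [0.3, 1.6, 1.2]
width: 16.2
grasp_force: 119.2
```

Run:
```python
from h import *
A=now(); print(intray(A[0]))
```

```text
t 7.42 lip [543.9   4.3   7.5] yaw 0.147 pitch 5.6 roll -0.5 F [0.3 1.6 1.2]
[-2.50812198  4.20209514  7.50402504]
```

Run:
```python
from h import *
A=now(); path(A,(tray(55,4,7.),.142,4.),step=12)
```

```text
t 7.42 lip [543.9   4.3   7.5] yaw 0.147 pitch 5.6 roll -0.5 F [0.3 1.6 1.2]
n 5 -> [453.9  -9.3  87.2]
[[-0.109, 0.0, 0.021], [0.0, -0.0017, 0.0003], 0]
[[-0.109, 0.001, 0.022], [0.0, -0.0017, 0.0003], 0]
[[-0.109, 0.001, 0.023], [0.0, -0.0017, 0.0003], 0]
[[-0.109, 0.001, 0.023], [0.0, -0.0017, 0.0003], 0]
[[-0.108, 0.001, 0.024], [0.0, -0.0017, 0.0003], 0]
```

Call:
apply_moves:
  steps:
    - [[-0.109,0,0.021],[0,-0.0017,0.0003],0]
    - [[-0.109,0,0.022],[0,-0.0017,0.0003],0]
    - [[-0.109,0,0.023],[0,-0.0017,0.0003],0]
    - [[-0.109,0,0.023],[0,-0.0017,0.0003],0]
    - [[-0.108,0,0.024],[0,-0.0017,0.0003],0]

```text
clock: 7.83
position: [454.6, -9.1, 87.2]
tcp_rot: [-0.215, 2.994, 0.003]
force: [-1.4, -0.7, 3.6]
width: 16.2
grasp_force: 119.6
```

Run:
```python
from h import *; from station import *; import cv2
A=now(); print(intray(A[0])); path(A,(tray(103,3,7.),.142,3.),step=12)
cv2.imwrite("pics/p1.png",snapshot("top")["img"][:,:,::-1])
```

```text
t 7.83 lip [601.6  11.9   7. ] yaw 0.142 pitch 4.0 roll -0.5 F [-1.4 -0.7  3.6]
[55.6919868   3.52961768  7.0044962 ]
n 4 -> [500.2  -3.7  84.6]
[[-0.113, -0.001, 0.022], [-0.0, -0.0014, 0.0], 0]
[[-0.113, -0.001, 0.023], [-0.0, -0.0014, 0.0], 0]
[[-0.113, -0.001, 0.023], [-0.0, -0.0014, 0.0], 0]
[[-0.113, -0.001, 0.024], [-0.0, -0.0014, 0.0], 0]
```

Call:
apply_moves:
  steps:
    - [[-0.113,0,0.022],[0,-0.0014,0],0]
    - [[-0.113,0,0.023],[0,-0.0014,0],0]
    - [[-0.113,0,0.023],[0,-0.0014,0],0]
    - [[-0.113,0,0.024],[0,-0.0014,0],0]
    - [[0,0,0],[0,0,0],0]

```text
clock: 8.3
position: [500.7, -2.7, 84.8]
tcp_rot: [-0.214, 2.976, 0.004]
force: [0.6, -0.7, 1.4]
width: 16.3
grasp_force: 119.1
```

Run:
```python
from h import *; from station import *; import cv2
A=now(); print(intray(A[0])); path(A,(tray(113,3,7.5),.142,3.),step=5)
a=snapshot("scene")["img"][160:250,205:315,::-1];b=snapshot("top")["img"][150:280,210:369,::-1]
cv2.imwrite("pics/p2.png",np.hstack([cv2.resize(a,(400,327),interpolation=cv2.INTER_CUBIC),cv2.resize(b,(400,327),interpolation=cv2.INTER_CUBIC)]))
```

```text
t 8.3 lip [649.2  18.6   7.4] yaw 0.142 pitch 3.0 roll -0.5 F [ 0.6 -0.7  1.4]
[103.72118751   3.43823141   7.35949031]
n 2 -> [510.1  -2.3  85.1]
[[-0.046, -0.002, 0.006], [0.0, 0.0001, 0.0001], 0]
[[-0.046, -0.002, 0.006], [0.0, 0.0001, 0.0001], 0]
```

View pics/p2.png

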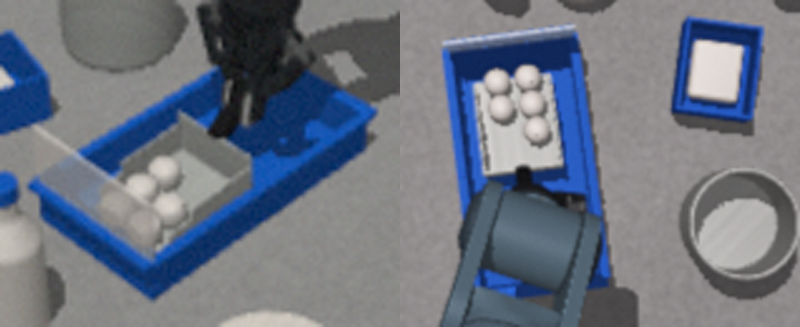

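Call:
apply_moves:
  steps:
    - [[-0.05,0,0.008],[0,0,0],0]
    - [[-0.05,0,0.008],[0,0,0],0]
    - [[-0.03,0,0.004],[0,0,0],0]
    - [[0,0,0],[0,0,0],0]
    - [[0,0,0],[0,0,0],0]

```text
clock: 8.82
position: [506.8, -0.2, 81.7]
tcp_rot: [-0.219, 2.992, 0.007]
force: [-16.4, -3.6, 10.2]
width: 16.1
grasp_force: 119.4
```

Run:
```python
from h import *
A=now(); print(intray(A[0]));
```

```text
t 8.82 lip [653.9  21.5   1.8] yaw 0.146 pitch 3.9 roll -0.3 F [-16.4  -3.6  10.2]
[108.75585528   5.63267973   1.83047797]
```

Run:
```python
from h import *
A=now(); B=(A[0]+tray(-5,-2,45)-tray(0,0,0),.146,-15.); path(A,B,step=12,dr=3.5)
path(B,(B[0]+[0,0,20],.146,-20.),n=3)
```

```text
t 8.82 lip [653.9  21.5   1.8] yaw 0.146 pitch 3.9 roll -0.3 F [-16.4  -3.6  10.2]
n 6 -> [484.5  -5.9  74.3]
[[0.051, -0.003, 0.001], [-0.0, -0.0175, -0.0], 0]
[[0.046, -0.003, 0.001], [-0.0, -0.0175, -0.0], 0]
[[0.042, -0.003, 0.001], [-0.0, -0.0175, -0.0], 0]
[[0.038, -0.003, 0.002], [-0.0, -0.0175, -0.0], 0]
[[0.034, -0.003, 0.003], [-0.0, -0.0175, -0.0], 0]
[[0.03, -0.003, 0.004], [-0.0, -0.0175, -0.0], 0]
n 3 -> [482.8  -6.2  79.6]
[[-0.002, -0.0, -0.019], [-0.0, -0.0093, 0.0], 0]
[[-0.003, -0.0, -0.019], [-0.0, -0.0093, 0.0], 0]
[[-0.005, -0.0, -0.018], [-0.0, -0.0093, 0.0], 0]
```

Call:
apply_moves:
  steps:
    - [[0.051,-0.003,0.001],[0,-0.0175,0],0]
    - [[0.046,-0.003,0.001],[0,-0.0175,0],0]
    - [[0.042,-0.003,0.001],[0,-0.0175,0],0]
    - [[0.038,-0.003,0.002],[0,-0.0175,0],0]
    - [[0.034,-0.003,0.003],[0,-0.0175,0],0]

```text
clock: 9.23
position: [489.5, -4.2, 76.0]
tcp_rot: [-0.197, 2.707, 0.034]
force: [-0.1, 0.9, -3.0]
width: 16.5
grasp_force: 117.6
```

Call:
apply_moves:
  steps:
    - [[0.03,-0.003,0.004],[0,-0.0175,0],0]
    - [[-0.002,0,-0.019],[0,-0.0093,0],0]
    - [[-0.003,0,-0.019],[0,-0.0093,0],0]
    - [[-0.005,0,-0.018],[0,-0.0093,0],0]
    - [[0,0,0],[0,0,0],0]

```text
clock: 9.65
position: [484.8, -4.8, 79.4]
tcp_rot: [-0.187, 2.567, 0.048]
force: [0.2, 0.3, -2.6]
width: 16.4
grasp_force: 117.6
```

Run:
```python
from h import *; from station import *; import cv2
A=now(); print(intray(A[0])); path(A,(A[0]+[0,0,80],A[1],-20.),step=25)
a=snapshot("scene")["img"][150:240,205:315,::-1];b=snapshot("top")["img"][150:280,210:369,::-1]
cv2.imwrite("pics/p3.png",np.hstack([cv2.resize(a,(400,327),interpolation=cv2.INTER_CUBIC),cv2.resize(b,(400,327),interpolation=cv2.INTER_CUBIC)]))
```

```text
t 9.65 lip [651.4  19.8  68.1] yaw 0.146 pitch -20.5 roll -0.3 F [ 0.2  0.3 -2.6]
[106.10178378   4.32410352  68.1172964 ]
n 4 -> [485.   -5.2 160.9]
[[-0.11, -0.0, -0.172], [0.0, 0.0007, -0.0], 0]
[[-0.11, -0.0, -0.172], [0.0, 0.0007, -0.0], 0]
[[-0.109, -0.0, -0.172], [0.0, 0.0007, -0.0], 0]
[[-0.109, -0.0, -0.173], [0.0, 0.0007, -0.0], 0]
```

View pics/p3.png

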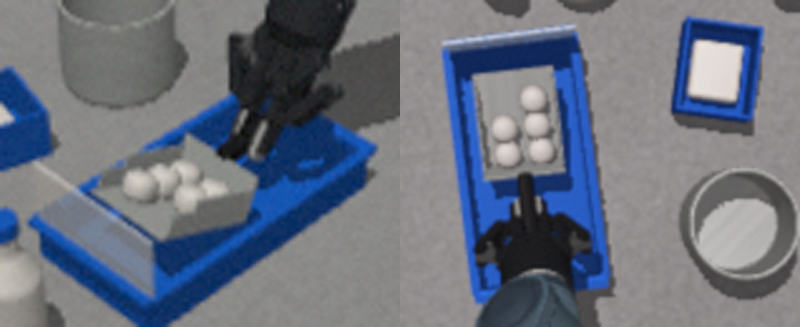

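Run:
```python
from h import *
A=now(); print("lip proj est",proj("top",A[0]),"seen 254.9,178.2 ->",back("top",(254.9,178.2),68))
B=(A[0]+[0,0,95],A[1],-20.); path(A,B,step=28)
path(B,([475.7,-219.9,165.],-1.3,-20.),step=36,dr=4.5)
```

```text
t 9.75 lip [652.9  19.3  69.3] yaw 0.146 pitch -20.6 roll -0.4 F [-0.2  0.2 -4.1]
lip proj est [[254.25110855 177.89858892]] seen 254.9,178.2 -> [652.21773667  17.36296244  68.        ]
n 4 -> [486.4  -5.7 177.1]
[[-0.131, -0.0, -0.204], [0.0, 0.0008, -0.0], 0]
[[-0.13, -0.0, -0.204], [0.0, 0.0008, -0.0], 0]
[[-0.13, -0.0, -0.204], [0.0, 0.0008, -0.0], 0]
[[-0.129, -0.0, -0.205], [0.0, 0.0008, -0.0], 0]
n 19 -> [430.2 -57.9 177.8]
[[0.09, 0.017, -0.057], [0.0128, 0.0, 0.0205], 0]
[[0.082, 0.009, -0.052], [0.0128, 0.0, 0.0205], 0]
[[0.074, 0.001, -0.047], [0.0128, 0.0, 0.0205], 0]
[[0.066, -0.005, -0.042], [0.0128, 0.0, 0.0205], 0]
[[0.057, -0.011, -0.036], [0.0128, 0.0, 0.0205], 0]
[[0.048, -0.016, -0.03], [0.0128, 0.0, 0.0205], 0]
[[0.039, -0.02, -0.025], [0.0128, 0.0, 0.0205], 0]
[[0.029, -0.024, -0.019], [0.0128, 0.0, 0.0205], 0]
[[0.019, -0.026, -0.012], [0.0128, 0.0, 0.0205], 0]
[[0.009, -0.028, -0.006], [0.0128, 0.0, 0.0205], 0]
[[-0.001, -0.029, 0.0], [0.0128, 0.0, 0.0205], 0]
[[-0.011, -0.028, 0.007], [0.0128, 0.0, 0.0205], 0]
[[-0.021, -0.027, 0.013], [0.0128, 0.0, 0.0205], 0]
[[-0.031, -0.025, 0.019], [0.0128, 0.0, 0.0205], 0]
[[-0.041, -0.022, 0.025], [0.0128, 0.0, 0.0205], 0]
[[-0.051, -0.019, 0.031], [0.0128, 0.0, 0.0205], 0]
[[-0.06, -0.014, 0.037], [0.0128, 0.0, 0.0205], 0]
[[-0.069, -0.009, 0.043], [0.0128, 0.0, 0.0205], 0]
[[-0.077, -0.002, 0.048], [0.0128, 0.0, 0.0205], 0]
```

Call:
apply_moves:
  steps:
    - [[-0.131,0,-0.204],[0,0.0008,0],0]
    - [[-0.13,0,-0.204],[0,0.0008,0],0]
    - [[-0.13,0,-0.204],[0,0.0008,0],0]
    - [[-0.129,0,-0.205],[0,0.0008,0],0]
    - [[0,0,0],[0,0,0],0]

```text
clock: 10.17
position: [490.2, -6.1, 184.1]
tcp_rot: [-0.188, 2.564, 0.037]
force: [1.4, -0.5, -2.2]
width: 16.4
grasp_force: 117.7
```

Call:
apply_moves:
  steps:
    - [[0.09,0.017,-0.057],[0.0128,0,0.0205],0]
    - [[0.082,0.009,-0.052],[0.0128,0,0.0205],0]
    - [[0.074,0.001,-0.047],[0.0128,0,0.0205],0]
    - [[0.066,-0.005,-0.042],[0.0128,0,0.0205],0]
    - [[0.057,-0.011,-0.036],[0.0128,0,0.0205],0]

```text
clock: 10.58
position: [441.7, -4.0, 175.9]
tcp_rot: [0.308, 2.566, -0.096]
force: [-0.4, 0.4, -2.4]
width: 16.5
grasp_force: 117.7
```

Call:
apply_moves:
  steps:
    - [[0.048,-0.016,-0.03],[0.0128,0,0.0205],0]
    - [[0.039,-0.02,-0.025],[0.0128,0,0.0205],0]
    - [[0.029,-0.024,-0.019],[0.0128,0,0.0205],0]
    - [[0.019,-0.026,-0.012],[0.0128,0,0.0205],0]
    - [[0.009,-0.028,-0.006],[0.0128,0,0.0205],0]

```text
clock: 11.0
position: [421.4, -8.7, 176.2]
tcp_rot: [0.791, 2.474, -0.233]
force: [0.0, 0.1, -3.0]
width: 16.4
grasp_force: 117.6
```

Call:
apply_moves:
  steps:
    - [[0,-0.029,0],[0.0128,0,0.0205],0]
    - [[-0.011,-0.028,0.007],[0.0128,0,0.0205],0]
    - [[-0.021,-0.027,0.013],[0.0128,0,0.0205],0]
    - [[-0.031,-0.025,0.019],[0.0128,0,0.0205],0]
    - [[-0.041,-0.022,0.025],[0.0128,0,0.0205],0]

```text
clock: 11.42
position: [421.0, -27.1, 176.4]
tcp_rot: [1.256, 2.303, -0.365]
force: [0.2, -0.8, -3.5]
width: 16.2
grasp_force: 117.7
```

Call:
apply_moves:
  steps:
    - [[-0.051,-0.019,0.031],[0.0128,0,0.0205],0]
    - [[-0.06,-0.014,0.037],[0.0128,0,0.0205],0]
    - [[-0.069,-0.009,0.043],[0.0128,0,0.0205],0]
    - [[-0.077,-0.002,0.048],[0.0128,0,0.0205],0]
    - [[0,0,0],[0,0,0],0]

```text
clock: 11.83
position: [431.6, -57.2, 177.5]
tcp_rot: [1.608, 2.111, -0.464]
force: [0.3, -0.8, -2.7]
width: 16.5
grasp_force: 117.8
```

Run:
```python
from h import *; from station import *; import cv2
A=now(); print(read_state()["q"].round(2))
b=snapshot("top")["img"]; print([(np.round(d["bbox"]).tolist(),round(d["p"],2)) for d in recognise(snapshot("top"),"plug0")])
cv2.imwrite("pics/pp.png",b[:,:,::-1])
P=np.array([482.4,-244,0]); h=np.array([np.cos(-1.3),np.sin(-1.3),0])
B=(P-28*h+[0,0,122],-1.3,5.); path(A,B,step=20,dr=5)
C=(P-26*h+[0,0,114],-1.3,30.); path(B,C,step=20,dr=2.6)
```

```text
t 11.83 lip [ 477.  -219.3  165.6] yaw -1.302 pitch -20.3 roll 0.1 F [ 0.3 -0.8 -2.7]
[-0.13 -0.22  2.25 -0.64  0.97 -0.07]
[([299.0, 241.0, 12.0, 7.0], 0.66), ([309.0, 234.0, 13.0, 13.0], 0.66), ([307.0, 254.0, 5.0, 8.0], 0.63), ([323.0, 247.0, 13.0, 13.0], 0.41)]
n 6 -> [435.1 -75.4 204.7]
[[-0.035, -0.003, -0.038], [-0.0, 0.0234, -0.0001], 0]
[[-0.039, -0.003, -0.035], [-0.0, 0.0234, -0.0001], 0]
[[-0.044, -0.003, -0.033], [-0.0, 0.0234, -0.0001], 0]
[[-0.048, -0.003, -0.03], [-0.0, 0.0234, -0.0001], 0]
[[-0.053, -0.003, -0.028], [-0.0, 0.0234, -0.0001], 0]
[[-0.059, -0.003, -0.027], [-0.0, 0.0234, -0.0001], 0]
n 10 -> [ 448.6 -124.3  251.1]
[[-0.046, -0.0, -0.05], [0.0, 0.0139, -0.0], 0]
[[-0.046, -0.0, -0.05], [0.0, 0.0139, -0.0], 0]
[[-0.047, -0.0, -0.05], [0.0, 0.0139, -0.0], 0]
[[-0.047, -0.0, -0.05], [0.0, 0.0139, -0.0], 0]
[[-0.047, -0.0, -0.05], [0.0, 0.0139, -0.0], 0]
[[-0.048, -0.0, -0.051], [0.0, 0.0139, -0.0], 0]
[[-0.048, -0.0, -0.051], [0.0, 0.0139, -0.0], 0]
[[-0.048, -0.0, -0.051], [0.0, 0.0139, -0.0], 0]
[[-0.049, -0.0, -0.051], [0.0, 0.0139, -0.0], 0]
[[-0.049, -0.0, -0.051], [0.0, 0.0139, -0.0], 0]
```

Call:
apply_moves:
  steps:
    - [[-0.035,-0.003,-0.038],[0,0.0234,0],0]
    - [[-0.039,-0.003,-0.035],[0,0.0234,0],0]
    - [[-0.044,-0.003,-0.033],[0,0.0234,0],0]
    - [[-0.048,-0.003,-0.03],[0,0.0234,0],0]
    - [[-0.053,-0.003,-0.028],[0,0.0234,0],0]

```text
clock: 12.4
position: [432.9, -69.5, 202.7]
tcp_rot: [1.799, 2.374, -0.171]
force: [0.3, -0.1, -4.1]
width: 16.8
grasp_force: 117.7
```

Call:
apply_moves:
  steps:
    - [[-0.059,-0.003,-0.027],[0,0.0234,0],0]
    - [[0,0,0],[0,0,0],0]
    - [[-0.046,0,-0.05],[0,0.0139,0],0]
    - [[-0.046,0,-0.05],[0,0.0139,0],0]
    - [[-0.047,0,-0.05],[0,0.0139,0],0]

```text
clock: 12.82
position: [436.9, -86.6, 221.8]
tcp_rot: [-1.896, -2.5, -0.009]
force: [1.6, 0.6, -2.8]
width: 16.6
grasp_force: 117.7
```

Call:
apply_moves:
  steps:
    - [[-0.047,0,-0.05],[0,0.0139,0],0]
    - [[-0.047,0,-0.05],[0,0.0139,0],0]
    - [[-0.048,0,-0.051],[0,0.0139,0],0]
    - [[-0.048,0,-0.051],[0,0.0139,0],0]
    - [[0,0,0],[0,0,0],0]

```text
clock: 13.23
position: [443.3, -108.0, 241.1]
tcp_rot: [-1.814, -2.386, -0.166]
force: [0.4, -0.1, -2.4]
width: 16.6
grasp_force: 117.9
```

Run:
```python
from h import *; from station import *; import cv2
A=now(); print(read_state()["q"].round(2))
s=snapshot("top"); print([(np.round(d["bbox"]).tolist(),round(d["p"],2)) for d in recognise(s,"plug0")])
cv2.imwrite("pics/pp2.png",s["img"][:,:,::-1])
P=np.array([482.4,-244,0]); h=np.array([np.cos(-1.3),np.sin(-1.3),0])
print(A[0]-P, (A[0]-P)@h)
C=(P-26*h+[0,0,114],-1.3,52.); path(A,C,step=20,dr=3)
```

```text
t 13.23 lip [ 475.2 -219.5  118.5] yaw -1.299 pitch 22.2 roll 0.2 F [ 0.4 -0.1 -2.4]
[-0.55 -0.15  2.01  0.12  1.42 -0.85]
[]
[ -7.23945105  24.533725   118.51497923] -25.576216221237512
n 10 -> [ 464.3 -180.7  278. ]
[[-0.054, 0.001, -0.065], [-0.0, 0.0165, 0.0], 0]
[[-0.054, 0.0, -0.065], [-0.0, 0.0165, 0.0], 0]
[[-0.055, 0.0, -0.065], [-0.0, 0.0165, 0.0], 0]
[[-0.055, 0.0, -0.065], [-0.0, 0.0165, 0.0], 0]
[[-0.055, 0.0, -0.065], [-0.0, 0.0165, 0.0], 0]
[[-0.055, 0.0, -0.065], [-0.0, 0.0165, 0.0], 0]
[[-0.056, 0.0, -0.065], [-0.0, 0.0165, 0.0], 0]
[[-0.056, 0.0, -0.065], [-0.0, 0.0165, 0.0], 0]
[[-0.056, 0.0, -0.065], [-0.0, 0.0165, 0.0], 0]
[[-0.056, 0.0, -0.065], [-0.0, 0.0165, 0.0], 0]
```

Call:
apply_moves:
  steps:
    - [[-0.054,0,-0.065],[0,0.0165,0],0]
    - [[-0.054,0,-0.065],[0,0.0165,0],0]
    - [[0,0,0],[0,0,0],0]
    - [[-0.055,0,-0.065],[0,0.0165,0],0]
    - [[0,0,0],[0,0,0],0]

```text
clock: 13.75
position: [448.7, -127.1, 256.2]
tcp_rot: [-1.732, -2.279, -0.295]
force: [-1.4, -0.2, -2.3]
width: 16.5
grasp_force: 117.9
```

Call:
apply_moves:
  steps:
    - [[-0.055,0,-0.065],[0,0.0165,0],0]
    - [[0,0,0],[0,0,0],0]
    - [[-0.055,0,-0.065],[0,0.0165,0],0]
    - [[0,0,0],[0,0,0],0]
    - [[-0.055,0,-0.065],[0,0.0165,0],0]

```text
clock: 14.17
position: [454.1, -146.5, 267.9]
tcp_rot: [-1.645, -2.17, -0.414]
force: [-0.5, 0.5, -2.2]
width: 16.3
grasp_force: 117.9
```

Call:
apply_moves:
  steps:
    - [[-0.056,0,-0.065],[0,0.0165,0],0]
    - [[-0.056,0,-0.065],[0,0.0165,0],0]
    - [[-0.056,0,-0.065],[0,0.0165,0],0]
    - [[-0.056,0,-0.065],[0,0.0165,0],0]
    - [[0,0,0],[0,0,0],0]

```text
clock: 14.58
position: [463.4, -180.8, 276.8]
tcp_rot: [-1.532, -2.014, -0.559]
force: [-0.6, -0.5, -2.6]
width: 16.7
grasp_force: 117.9
```

Call:
apply_moves:
  steps:
    - [[0,0,0],[0,0,0],0]
    - [[0,0,0],[0,0,0],0]
    - [[0,0,0],[0,0,0],0]

```text
clock: 14.83
position: [463.2, -179.1, 278.2]
tcp_rot: [-1.529, -2.017, -0.56]
force: [-0.3, -0.1, -2.1]
width: 16.4
grasp_force: 117.9
```

Run:
```python
from h import *; from station import *; import cv2
A=now(); print(read_state()["q"].round(2))
a=snapshot("scene")["img"][120:210,190:300,::-1];b=snapshot("top")["img"][170:300,270:429,::-1]
cv2.imwrite("pics/pour.png",np.hstack([cv2.resize(a,(400,327),interpolation=cv2.INTER_CUBIC),cv2.resize(b,(400,327),interpolation=cv2.INTER_CUBIC)]))
```

```text
t 14.83 lip [ 475.  -217.3  114.2] yaw -1.294 pitch 52.0 roll 0.4 F [-0.3 -0.1 -2.1]
[-0.76  0.15  1.73  0.35  1.87 -1.03]
```

View pics/pour.png

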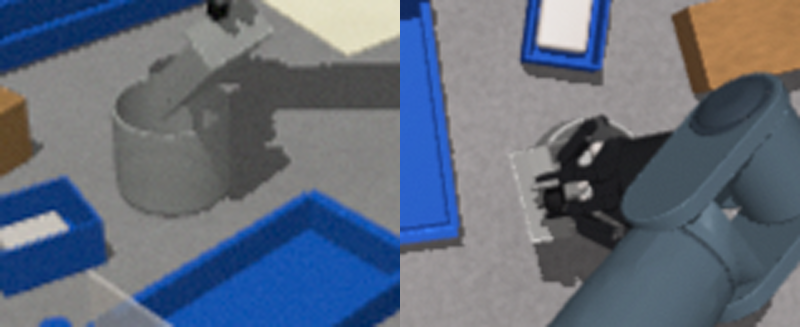

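Run:
```python
from h import *
A=now(); B=(A[0]+[0,5,70],-1.294,2.); path(A,B,step=30,dr=5.5)
path(B,([561.9,267.5,130.],.0915,0.),step=33,dr=5.5)
```

```text
t 14.93 lip [ 475.  -217.5  114.3] yaw -1.294 pitch 52.0 roll 0.4 F [ 0.9 -0.1 -2.7]
n 10 -> [433.2 -67.2 259.2]
[[0.131, 0.001, 0.072], [-0.0, -0.0278, 0.0], 0]
[[0.126, 0.001, 0.068], [-0.0, -0.0278, 0.0], 0]
[[0.121, 0.001, 0.064], [-0.0, -0.0278, 0.0], 0]
[[0.116, 0.001, 0.061], [-0.0, -0.0278, 0.0], 0]
[[0.11, 0.001, 0.058], [-0.0, -0.0278, 0.0], 0]
[[0.105, 0.001, 0.056], [-0.0, -0.0278, 0.0], 0]
[[0.099, 0.001, 0.054], [-0.0, -0.0278, 0.0], 0]
[[0.093, 0.001, 0.053], [-0.0, -0.0278, 0.0], 0]
[[0.087, 0.001, 0.052], [-0.0, -0.0278, 0.0], 0]
[[0.081, 0.001, 0.052], [-0.0, -0.0278, 0.0], 0]
n 15 -> [408.8 252.9 199.6]
[[0.289, 0.004, -0.011], [-0.0051, -0.0008, -0.0289], 0]
[[0.275, 0.03, -0.009], [-0.0052, -0.0008, -0.0289], 0]
[[0.258, 0.054, -0.007], [-0.0053, -0.0008, -0.0289], 0]
[[0.24, 0.077, -0.004], [-0.0053, -0.0008, -0.0289], 0]
[[0.219, 0.099, -0.0], [-0.0054, -0.0008, -0.0289], 0]
[[0.196, 0.118, 0.003], [-0.0055, -0.0008, -0.0289], 0]
[[0.172, 0.135, 0.008], [-0.0056, -0.0008, -0.0289], 0]
[[0.146, 0.149, 0.012], [-0.0056, -0.0008, -0.0289], 0]
[[0.12, 0.162, 0.017], [-0.0057, -0.0008, -0.0288], 0]
[[0.092, 0.171, 0.022], [-0.0058, -0.0008, -0.0288], 0]
[[0.063, 0.178, 0.028], [-0.0058, -0.0008, -0.0288], 0]
[[0.034, 0.182, 0.034], [-0.0059, -0.0008, -0.0288], 0]
[[0.005, 0.184, 0.04], [-0.006, -0.0008, -0.0288], 0]
[[-0.024, 0.182, 0.046], [-0.006, -0.0008, -0.0288], 0]
[[-0.053, 0.178, 0.052], [-0.0061, -0.0008, -0.0288], 0]
```

Call:
apply_moves:
  steps:
    - [[0.131,0.001,0.072],[0,-0.0278,0],0]
    - [[0.126,0.001,0.068],[0,-0.0278,0],0]
    - [[0.121,0.001,0.064],[0,-0.0278,0],0]
    - [[0.116,0.001,0.061],[0,-0.0278,0],0]
    - [[0.11,0.001,0.058],[0,-0.0278,0],0]

```text
clock: 15.35
position: [445.4, -113.8, 281.6]
tcp_rot: [-1.773, -2.334, -0.235]
force: [-0.2, 1.0, -2.9]
width: 16.5
grasp_force: 117.9
```

Call:
apply_moves:
  steps:
    - [[0.105,0.001,0.056],[0,-0.0278,0],0]
    - [[0.099,0.001,0.054],[0,-0.0278,0],0]
    - [[0.093,0.001,0.053],[0,-0.0278,0],0]
    - [[0.087,0.001,0.052],[0,-0.0278,0],0]
    - [[0.081,0.001,0.052],[0,-0.0278,0],0]

```text
clock: 15.77
position: [432.8, -66.8, 259.5]
tcp_rot: [1.81, 2.382, -0.155]
force: [0.6, 0.3, -2.3]
width: 16.6
grasp_force: 117.9
```

Call:
apply_moves:
  steps:
    - [[0.289,0.004,-0.011],[-0.0051,-0.0008,-0.0289],0]
    - [[0.275,0.03,-0.009],[-0.0052,-0.0008,-0.0289],0]
    - [[0.258,0.054,-0.007],[-0.0053,-0.0008,-0.0289],0]
    - [[0.24,0.077,-0.004],[-0.0053,-0.0008,-0.0289],0]
    - [[0.219,0.099,0],[-0.0054,-0.0008,-0.0289],0]

```text
clock: 16.18
position: [400.8, 60.9, 239.0]
tcp_rot: [1.201, 2.712, -0.109]
force: [0.7, -0.7, -2.1]
width: 16.3
grasp_force: 118.0
```

Call:
apply_moves:
  steps:
    - [[0.196,0.118,0.003],[-0.0055,-0.0008,-0.0289],0]
    - [[0.172,0.135,0.008],[-0.0056,-0.0008,-0.0289],0]
    - [[0.146,0.149,0.012],[-0.0056,-0.0008,-0.0289],0]
    - [[0.12,0.162,0.017],[-0.0057,-0.0008,-0.0288],0]
    - [[0.092,0.171,0.022],[-0.0058,-0.0008,-0.0288],0]

```text
clock: 16.6
position: [390.5, 163.4, 219.1]
tcp_rot: [0.543, 2.892, -0.052]
force: [-0.2, -1.2, -2.8]
width: 16.5
grasp_force: 118.0
```

Call:
apply_moves:
  steps:
    - [[0.063,0.178,0.028],[-0.0058,-0.0008,-0.0288],0]
    - [[0.034,0.182,0.034],[-0.0059,-0.0008,-0.0288],0]
    - [[0.005,0.184,0.04],[-0.006,-0.0008,-0.0288],0]
    - [[-0.024,0.182,0.046],[-0.006,-0.0008,-0.0288],0]
    - [[-0.053,0.178,0.052],[-0.0061,-0.0008,-0.0288],0]

```text
clock: 17.02
position: [410.0, 253.5, 199.1]
tcp_rot: [-0.133, 2.925, 0.014]
force: [-0.6, 0.0, -3.0]
width: 16.3
grasp_force: 118.0
```

Call:
apply_moves:
  steps:
    - [[0,0,0],[0,0,0],0]
    - [[0,0,0],[0,0,0],0]

```text
clock: 17.18
position: [410.1, 252.7, 199.0]
tcp_rot: [-0.126, 2.926, 0.012]
force: [0.3, -0.4, -2.1]
width: 16.8
grasp_force: 118.0
```

Run:
```python
from h import *; from station import *; import cv2
A=now(); B=([561.9,267.,12.],.0915,0.); path(A,B,step=26)
s=snapshot("top"); print([(np.round(d["bbox"]).tolist(),round(d["p"],2)) for d in recognise(s,"plug0")]); print([(np.round(d["bbox"],1).tolist(),round(d["p"],2)) for d in recognise(s,"pot")[:1]])
im=s["img"]; cv2.imwrite("pics/t3.png",im[:,:,::-1]); a=cv2.resize(im[205:270,310:380],None,fx=6,fy=6)
old=cv2.imread("pics/top0.png")[:,:,::-1]
d=np.abs(im.astype(int)-old).max(2)[205:275,305:385]; print("changed px in pot box",(d>40).sum(), np.argwhere(d>40).mean(0)+[205,305],np.argwhere(d>40).min(0),np.argwhere(d>40).max(0))
```

```text
t 17.18 lip [563.5 266.4 130. ] yaw 0.086 pitch -0.2 roll -0.0 F [ 0.3 -0.4 -2.1]
n 5 -> [408.8 252.4  81.6]
[[0.052, -0.0, 0.229], [-0.0001, 0.0002, -0.0003], 0]
[[0.052, -0.0, 0.229], [-0.0001, 0.0002, -0.0003], 0]
[[0.052, -0.0, 0.229], [-0.0001, 0.0002, -0.0003], 0]
[[0.052, -0.0, 0.229], [-0.0001, 0.0002, -0.0003], 0]
[[0.052, -0.0, 0.229], [-0.0001, 0.0002, -0.0003], 0]
[([336.0, 248.0, 11.0, 9.0], 0.65), ([336.0, 236.0, 8.0, 11.0], 0.61)]
[([323.8, 216.2, 45.4, 45.8], 0.79)]
changed px in pot box 182 [239.89010989 348.58241758] [21 30] [50 56]
```

Call:
apply_moves:
  steps:
    - [[0.052,0,0.229],[0,0,0],0]
    - [[0.052,0,0.229],[0,0,0],0]
    - [[0.052,0,0.229],[0,0,0],0]
    - [[0.052,0,0.229],[0,0,0],0]
    - [[0.03,0,0.13],[0,0,0],0]

```text
clock: 17.75
position: [408.5, 251.1, 89.9]
tcp_rot: [-0.123, 2.927, 0.011]
force: [-1.0, 0.1, -2.7]
width: 16.5
grasp_force: 118.0
```

Call:
apply_moves:
  steps:
    - [[0.02,0,0.09],[0,0,0],0]
    - [[0.004,0,0.02],[0,0,0],0]
    - [[0.004,0,0.02],[0,0,0],0]
    - [[0.004,0,0.02],[0,0,0],0]
    - [[0,0,0],[0,0,0],0]

```text
clock: 18.17
position: [410.8, 252.4, 77.7]
tcp_rot: [-0.125, 2.922, 0.014]
force: [0.4, 0.7, -2.2]
width: 16.5
grasp_force: 118.0
```

Run:
```python
from h import *
A=now()
```

```text
t 18.17 lip [564.4 266.1   9.2] yaw 0.086 pitch -0.4 roll 0.0 F [ 0.4  0.7 -2.2]
```

Call:
apply_moves:
  steps:
    - [[0.008,0,0.04],[0,0,0],0]
    - [[0.006,0,0.03],[0,0,0],0]
    - [[0.003,0,0.015],[0,0,0],0]
    - [[0,0,0],[0,0,0],0]
    - [[0,0,0],[0,0,0],0]

```text
clock: 18.58
position: [410.4, 252.3, 68.3]
tcp_rot: [-0.125, 2.924, 0.013]
force: [-0.7, 0.2, -1.8]
width: 16.7
grasp_force: 118.1
```

Run:
```python
from h import *; from station import *
A=now();print(read_state()["wrist_torque"])
```

```text
t 18.58 lip [ 5.64e+02  2.66e+02 -4.00e-01] yaw 0.086 pitch -0.3 roll -0.0 F [-0.7  0.2 -1.8]
[-0.04186082  0.30407585 -0.02888396]
```

Call:
apply_moves:
  steps:
    - [[0.002,0,0.01],[0,0,0],0]
    - [[0,0,0],[0,0,0],0]
    - [[0,0,0],[0,0,0],0]

```text
clock: 18.83
position: [411.0, 252.4, 68.0]
tcp_rot: [-0.126, 2.922, 0.013]
force: [-1.8, -1.0, 4.4]
width: 16.4
grasp_force: 119.0
```

Call:
apply_moves:
  steps:
    - [[0.002,0,0.01],[0,0,0],0]
    - [[0,0,0],[0,0,0],0]
    - [[0,0,0],[0,0,0],0]

```text
clock: 19.08
position: [411.7, 252.7, 67.8]
tcp_rot: [-0.126, 2.921, 0.014]
force: [-4.4, -0.9, 10.4]
width: 16.4
grasp_force: 120.4
```

Run:
```python
from h import *; from station import *
A=now();print(read_state()["wrist_torque"])
```

```text
t 19.08 lip [ 5.654e+02  2.665e+02 -5.000e-01] yaw 0.086 pitch -0.5 roll 0.0 F [-4.4 -0.9 10.4]
[-0.53528706  0.20365175 -0.11714433]
```

Call:
apply_moves:
  steps:
    - [[0,0,0],[0,0,0],0.8]
    - [[0,0,0],[0,0,0],0.8]
    - [[0,0,0],[0,0,0],0.8]
    - [[0,0,0],[0,0,0],0.8]
    - [[0,0,0],[0,0,0],0.8]
  force: 40

```text
clock: 19.5
position: [410.1, 252.1, 65.9]
tcp_rot: [-0.125, 2.924, 0.013]
force: [-0.4, 0.2, 0.4]
width: 68.4
grasp_force: 0.0
```

Call:
apply_moves:
  steps:
    - [[0,0,0],[0,0,0],0.8]
    - [[0,0,-0.1],[0,0,0],0.8]
    - [[0,0,-0.2],[0,0,0],0.8]
    - [[0,0,-0.3],[0,0,0],0.8]
    - [[0,0,-0.3],[0,0,0],0.8]

```text
clock: 19.92
position: [390.2, 250.2, 154.1]
tcp_rot: [-0.125, 2.926, 0.012]
force: [1.5, 0.6, -0.3]
width: 68.2
grasp_force: 0.0
```

Call:
apply_moves:
  steps:
    - [[0,0,-0.3],[0,0,0],0.8]
    - [[0,0,0],[0,0,0],0.8]
    - [[0,0,0],[0,0,0],0.8]

```text
clock: 20.17
position: [385.7, 250.6, 185.4]
tcp_rot: [-0.125, 2.919, 0.015]
force: [-0.7, 0.4, -0.7]
width: 68.2
grasp_force: 0.0
```

Run:
```python
from h import *; from station import *; import cv2
s=read_state(); print(s["clock"],s["position"],s["force"],s["width"])
p=s["position"];R0=R.from_rotvec(s["tcp_rot"])
v=snapshot("top"); im=v["img"][:,:,::-1]; cv2.imwrite("pics/t4.png",im)
for q in ("scoop","lid"): print(q,[(np.round(d["bbox"],1).tolist(),round(d["p"],2)) for d in recognise(v,q)[:2]])
vs=snapshot("scene"); ims=vs["img"][:,:,::-1]
g=ims.min(2); m=cv2.inRange(g,150,255); m2=np.zeros_like(m); m2[240:285,255:305]=m[240:285,255:305]
c=max(cv2.findContours(m2,0,1)[0],key=cv2.contourArea); print("lid scene",back("scene",cv2.fitEllipse(c)[0],14))
# dark knob blob in scene and top
for n,I,z in(("scene",ims,37),("top",im,50)):
    u,w=[int(t) for t in proj(n,[652.5,231,z])[0]]; k=cv2.inRange(I[w-12:w+12,u-12:u+12].max(2),0,70); 
    ys,xs=np.nonzero(k); print(n,len(xs),"knob",back(n,(xs.mean()+u-12,ys.mean()+w-12),z))
# pot circle: refine rim in both views by edge-gradient fit of projected circle
for n,I in(("top",cv2.imread("pics/top0.png")),("scene",cv2.imread("pics/scene0.png"))):
    G=cv2.GaussianBlur(I.min(2).astype(np.float32),(0,0),.7); t=np.linspace(0,2*np.pi,180)
    best=max(((cv2.remap(G,*[a.astype(np.float32).reshape(1,-1) for a in proj(n,np.c_[x+60*np.cos(t),y+60*np.sin(t),0*t+105]).T],cv2.INTER_LINEAR).mean(),x,y) for x in np.arange(470,496,1.) for y in np.arange(-256,-232,1.)))
    print("pot",n,best)
```

```text
20.1667 [385.71228215 250.5685458  185.43978748] [-0.70505646  0.41766358 -0.6950008 ] 68.20243808008723
scoop [([380.3, 161.0, 61.4, 42.4], 0.69), ([155.5, 205.6, 33.5, 66.4], 0.62)]
lid [([164.1, 155.7, 43.6, 47.3], 0.76)]
lid scene [652.03984811 230.82584651  14.        ]
scene 95 knob [652.00718448 230.69568353  37.        ]
top 61 knob [650.30858111 228.09437976  50.        ]
pot top (np.float32(142.3257), np.float64(486.0), np.float64(-246.0))
pot scene (np.float32(122.06358), np.float64(481.0), np.float64(-252.0))
```

Run:
```python
from h import *; from station import *; import cv2
s=read_state();p=s["position"];R0=R.from_rotvec(s["tcp_rot"]);R1=tool_down(.05,0)
for r in rows(p,R0,np.array([652.2,231,150.]),R1,8): print(r)
I0=[("top",cv2.imread("pics/top0.png")),("scene",cv2.imread("pics/scene0.png"))]
t=np.linspace(0,2*np.pi,240)
for n,I in I0:
    G=cv2.GaussianBlur(I.min(2).astype(np.float32),(0,0),.5)
    def ring(x,y,r,z=105): return cv2.remap(G,*[a.astype(np.float32).reshape(1,-1) for a in proj(n,np.c_[x+r*np.cos(t),y+r*np.sin(t),0*t+z]).T],cv2.INTER_LINEAR)[0]
    sc=[(np.mean(np.clip(ring(x,y,60)-ring(x,y,51),-40,40)+np.clip(ring(x,y,60)-ring(x,y,69),-40,40)),x,y) for x in np.arange(470,496,1.) for y in np.arange(-258,-232,1.)]
    sc.sort(reverse=True); print(n,sc[:4])
```

```text
([-0.316, -0.052, 0.109], [0.0001, 0.0084, 0.0014])
([-0.319, -0.05, 0.1], [0.0001, 0.0084, 0.0014])
([-0.322, -0.049, 0.092], [0.0001, 0.0084, 0.0014])
([-0.325, -0.047, 0.083], [0.0001, 0.0084, 0.0014])
([-0.327, -0.046, 0.075], [0.0001, 0.0084, 0.0014])
([-0.329, -0.045, 0.066], [0.0001, 0.0084, 0.0014])
([-0.331, -0.043, 0.057], [0.0001, 0.0084, 0.0014])
([-0.332, -0.042, 0.048], [0.0001, 0.0084, 0.0014])
top [(np.float32(51.627853), np.float64(485.0), np.float64(-245.0)), (np.float32(51.40371), np.float64(484.0), np.float64(-245.0)), (np.float32(51.166096), np.float64(485.0), np.float64(-246.0)), (np.float32(50.329548), np.float64(484.0), np.float64(-246.0))]
scene [(np.float32(24.53868), np.float64(481.0), np.float64(-249.0)), (np.float32(24.321207), np.float64(481.0), np.float64(-250.0)), (np.float32(24.239683), np.float64(482.0), np.float64(-249.0)), (np.float32(23.782906), np.float64(482.0), np.float64(-248.0))]
```

Call:
apply_moves:
  steps:
    - [[-0.316,-0.052,0.109],[0,0.0084,0.0014],1]
    - [[-0.319,-0.05,0.1],[0,0.0084,0.0014],1]
    - [[-0.322,-0.049,0.092],[0,0.0084,0.0014],1]
    - [[-0.325,-0.047,0.083],[0,0.0084,0.0014],1]
    - [[-0.327,-0.046,0.075],[0,0.0084,0.0014],1]

```text
clock: 20.78
position: [553.4, 237.9, 161.6]
tcp_rot: [-0.097, 3.062, 0.007]
force: [0.7, -0.1, 0.1]
width: 85.4
grasp_force: 0.0
```

Call:
apply_moves:
  steps:
    - [[-0.329,-0.045,0.066],[0,0.0084,0.0014],1]
    - [[-0.331,-0.043,0.057],[0,0.0084,0.0014],1]
    - [[-0.332,-0.042,0.048],[0,0.0084,0.0014],1]
    - [[0,0,0],[0,0,0],1]
    - [[0,0,0],[0,0,0],1]

```text
clock: 21.2
position: [653.5, 230.6, 148.7]
tcp_rot: [0.077, -3.139, -0.004]
force: [0.2, 0.2, -0.4]
width: 85.3
grasp_force: 0.0
```

Run:
```python
from h import *; from station import *
s=read_state();p=s["position"];R0=R.from_rotvec(s["tcp_rot"]);R1=tool_down(.05,0); print(p,R0.as_matrix()[:,2])
for r in rows(p,R0,np.array([652.2,231,90.]),R1,3): print(r)
```

```text
[653.48471985 230.62153181 148.66054575] [-0.001229    0.00267751 -0.99999566]
([0.004, 0.001, 0.196], [0.0003, -0.0001, -0.0001])
([0.004, 0.001, 0.196], [0.0003, -0.0001, -0.0001])
([0.004, 0.001, 0.196], [0.0003, -0.0001, -0.0001])
```

Call:
apply_moves:
  steps:
    - [[0.012,0.003,0.25],[0.0004,0,0],1]
    - [[0,0,0.25],[0.0003,0,0],1]
    - [[0,0,0.25],[0,0,0],1]
    - [[0,0,0.15],[0,0,0],1]
    - [[0,0,0.08],[0,0,0],1]

```text
clock: 21.62
position: [649.5, 231.9, 51.2]
tcp_rot: [0.08, -3.139, -0.001]
force: [0.6, -0.5, -0.4]
width: 85.0
grasp_force: 0.0
```

Call:
apply_moves:
  steps:
    - [[0,0,0.045],[0,0,0],1]
    - [[0,0,0],[0,0,0],1]
    - [[0,0,0],[0,0,0],1]
    - [[0,0,0],[0,0,0],0.5]
    - [[0,0,0],[0,0,0],0.5]
  force: 40

```text
clock: 22.03
position: [653.3, 232.2, 51.7]
tcp_rot: [-0.08, 3.134, 0.003]
force: [-1.0, 1.0, 0.6]
width: 64.1
grasp_force: 0.0
```

Call:
apply_moves:
  steps:
    - [[0,0,0],[0,0,0],0.4]
    - [[0,0,0],[0,0,0],0.3]
    - [[0,0,0],[0,0,0],0.2]
    - [[0,0,0],[0,0,0],0]
    - [[0,0,0],[0,0,0],0]

```text
clock: 22.45
position: [652.8, 232.0, 50.7]
tcp_rot: [-0.08, 3.136, 0.002]
force: [-0.2, -0.2, 3.5]
width: 26.8
grasp_force: 39.8
```

Call:
apply_moves:
  steps:
    - [[0,0,0],[0,0,0],0]
    - [[0,0,0],[0,0,0],0]
    - [[0,0,0],[0,0,0],0]

```text
clock: 22.7
position: [652.8, 232.0, 50.7]
tcp_rot: [-0.079, 3.136, 0.002]
force: [-0.4, -1.3, 6.4]
width: 26.7
grasp_force: 39.8
```

Run:
```python
from h import *; from station import *; import cv2
s=read_state();p=s["position"];R0=R.from_rotvec(s["tcp_rot"]); print(p,R0.as_matrix().round(4).tolist(),s["force"],s["wrist_torque"],s["width"])
v=snapshot("top")["img"]; cv2.imwrite("pics/t5.png",v[:,:,::-1])
ims=snapshot("scene")["img"]
g=ims.min(2); m=cv2.inRange(g,150,255); m2=np.zeros_like(m); m2[240:285,255:305]=m[240:285,255:305]
c=max(cv2.findContours(m2,0,1)[0],key=cv2.contourArea); print("lid scene",cv2.fitEllipse(cv2.convexHull(c)),back("scene",cv2.fitEllipse(c)[0],14))
```

```text
[652.77230781 231.98070123  50.70669577] [[-0.9987, -0.0506, 0.0049], [-0.0506, 0.9987, 0.0014], [-0.005, 0.0011, -1.0]] [-0.43393005 -1.30507476  6.36656836] [-0.22337691  0.06243115 -0.03100677] 26.72809065866471
lid scene ((279.39019775390625, 262.9627380371094), (32.68235397338867, 43.626949310302734), 97.8947982788086) [667.05102386 237.94936262  14.        ]
```

Call:
apply_moves:
  steps:
    - [[0,0,0],[0,0,0],0.6]
    - [[0,0,0],[0,0,0],0.6]
    - [[0,0,0.025],[0,-0.001,0],0.6]
    - [[0,0,0.025],[0,-0.0005,0],0.6]
    - [[0,0,0],[0,0,0],0.6]

```text
clock: 23.22
position: [651.4, 231.9, 43.6]
tcp_rot: [-0.079, 3.134, 0.002]
force: [0.7, 0.2, -1.0]
width: 51.6
grasp_force: 0.0
```

Call:
apply_moves:
  steps:
    - [[0,0,0],[0,0,0],0.6]
    - [[0,0,0],[0,0,0],0.4]
    - [[0,0,0],[0,0,0],0]
    - [[0,0,0],[0,0,0],0]
    - [[0,0,0],[0,0,0],0]
  force: 60

```text
clock: 23.63
position: [652.6, 232.1, 45.3]
tcp_rot: [-0.079, 3.131, 0.002]
force: [0.3, 0.8, 1.1]
width: 26.5
grasp_force: 59.4
```

Call:
apply_moves:
  steps:
    - [[0,0,0],[0,0,0],0]
    - [[0,0,0],[0,0,0],0]

```text
clock: 23.8
position: [652.6, 232.1, 45.3]
tcp_rot: [-0.079, 3.131, 0.002]
force: [0.2, -0.5, 1.9]
width: 26.2
grasp_force: 59.4
```

Run:
```python
from h import *; from station import *
s=read_state();p=s["position"];R0=R.from_rotvec(s["tcp_rot"]); print(s["clock"],p,R0.as_matrix()[:,2].round(4).tolist(),s["force"],s["width"],s["grasp_force"])
R1=tool_down(.05,0);Q=tool_down(-.6,0); up=p+[0,0,150]
print(*rows(p,R0,up,R1,5),sep="\n"); print(*rows(up,R1,np.array([483.5,-246,p[2]+150]),Q,15),sep="\n")
```

```text
23.8 [652.55191981 232.08336848  45.3024365 ] [0.0092, 0.0017, -1.0] [ 0.24156519 -0.54863117  1.94319635] 26.239850662270232 59.38721179962158
([-0.003, 0.0, -0.3], [0.0001, 0.0006, 0.0])
([-0.002, 0.0, -0.3], [0.0001, 0.0006, 0.0])
([-0.002, 0.0, -0.3], [0.0001, 0.0006, 0.0])
([-0.001, 0.0, -0.3], [0.0001, 0.0006, 0.0])
([-0.001, 0.0, -0.3], [0.0001, 0.0006, 0.0])
([0.128, -0.313, 0.0], [0.0, 0.0, 0.0138])
([0.115, -0.318, 0.0], [0.0, 0.0, 0.0138])
([0.101, -0.323, 0.0], [0.0, 0.0, 0.0138])
([0.087, -0.327, 0.0], [0.0, 0.0, 0.0138])
([0.073, -0.33, 0.0], [0.0, 0.0, 0.0138])
([0.058, -0.333, 0.0], [0.0, 0.0, 0.0138])
([0.044, -0.335, 0.0], [0.0, 0.0, 0.0138])
([0.029, -0.337, 0.0], [0.0, 0.0, 0.0138])
([0.015, -0.338, 0.0], [0.0, 0.0, 0.0138])
([-0.0, -0.338, 0.0], [0.0, 0.0, 0.0138])
([-0.015, -0.338, 0.0], [0.0, 0.0, 0.0138])
([-0.029, -0.337, 0.0], [0.0, 0.0, 0.0138])
([-0.044, -0.335, 0.0], [0.0, 0.0, 0.0138])
([-0.058, -0.333, 0.0], [0.0, 0.0, 0.0138])
([-0.073, -0.33, 0.0], [0.0, 0.0, 0.0138])
```

Call:
apply_moves:
  steps:
    - [[0,0,-0.15],[0,0,0],0]
    - [[0,0,-0.3],[0,0,0],0]
    - [[0,0,-0.35],[0,0,0],0]
    - [[0,0,-0.35],[0,0,0],0]
    - [[0,0,-0.35],[0,0,0],0]

```text
clock: 24.22
position: [650.3, 231.6, 196.8]
tcp_rot: [-0.079, 3.133, 0.002]
force: [0.7, -0.3, -1.8]
width: 26.8
grasp_force: 59.2
```

Call:
apply_moves:
  steps:
    - [[0.128,-0.313,0],[0,0,0.0138],0]
    - [[0.115,-0.318,0],[0,0,0.0138],0]
    - [[0.101,-0.323,0],[0,0,0.0138],0]
    - [[0.087,-0.327,0],[0,0,0.0138],0]
    - [[0.073,-0.33,0],[0,0,0.0138],0]

```text
clock: 24.63
position: [593.6, 71.1, 194.8]
tcp_rot: [0.262, 3.122, 0.003]
force: [1.0, -0.3, -2.3]
width: 26.4
grasp_force: 59.5
```

Call:
apply_moves:
  steps:
    - [[0.058,-0.333,0],[0,0,0.0138],0]
    - [[0.044,-0.335,0],[0,0,0.0138],0]
    - [[0.029,-0.337,0],[0,0,0.0138],0]
    - [[0.015,-0.338,0],[0,0,0.0138],0]
    - [[0,-0.338,0],[0,0,0.0138],0]

```text
clock: 25.05
position: [537.3, -88.3, 194.1]
tcp_rot: [0.599, 3.076, 0.005]
force: [1.3, -0.5, -2.1]
width: 26.4
grasp_force: 59.5
```

Call:
apply_moves:
  steps:
    - [[-0.015,-0.338,0],[0,0,0.0138],0]
    - [[-0.029,-0.337,0],[0,0,0.0138],0]
    - [[-0.044,-0.335,0],[0,0,0.0138],0]
    - [[0,0,0],[0,0,0],0]
    - [[0,0,0],[0,0,0],0]

```text
clock: 25.47
position: [504.0, -184.1, 193.6]
tcp_rot: [0.8, 3.03, 0.006]
force: [-0.3, 0.4, -1.9]
width: 26.1
grasp_force: 59.6
```

Run:
```python
from h import *; from station import *
s=read_state();p=s["position"];R0=R.from_rotvec(s["tcp_rot"]); print(s["clock"],p,R0.as_matrix()[:,2].round(4).tolist(),s["force"],s["width"])
y=R0.as_matrix()[:,1]; yaw=np.arctan2(-y[0],y[1]); print(yaw,s["q"].round(2))
print(*rows(p,R0,np.array([483.5,-246,165.]),tool_down(yaw,0.005),4),sep="\n")
```

```text
25.4667 [ 503.99926759 -184.09380192  193.63550451] [0.0087, 0.0017, -1.0] [-0.34838033  0.38831685 -1.85351439] 26.117902273312126
-0.5160322266793057 [-0.56  0.04  1.9   0.01  1.19 -1.62]
([-0.031, -0.16, 0.071], [0.0005, 0.0001, -0.0])
([-0.031, -0.16, 0.071], [0.0005, 0.0001, -0.0])
([-0.031, -0.16, 0.071], [0.0005, 0.0001, -0.0])
([-0.031, -0.16, 0.072], [0.0005, 0.0001, -0.0])
```

Call:
apply_moves:
  steps:
    - [[-0.031,-0.16,0.071],[0,0,0],0]
    - [[-0.031,-0.16,0.071],[0,0,0],0]
    - [[-0.031,-0.16,0.071],[0,0,0],0]
    - [[-0.031,-0.16,0.071],[0,0,0],0]
    - [[0,0,0],[0,0,0],0]

```text
clock: 25.88
position: [483.4, -244.9, 163.2]
tcp_rot: [0.796, 3.033, 0.007]
force: [-1.2, -0.1, -2.0]
width: 26.4
grasp_force: 59.8
```

Call:
apply_moves:
  steps:
    - [[0,0,0],[0,0,0],0]
    - [[0,0,0],[0,0,0],0]

```text
clock: 26.05
position: [484.8, -243.5, 164.8]
tcp_rot: [0.793, 3.032, 0.006]
force: [-0.7, 0.4, -1.8]
width: 26.2
grasp_force: 59.8
```

Run:
```python
from h import *; from station import *; import cv2
s=read_state();p=s["position"];R0=R.from_rotvec(s["tcp_rot"]); print(s["clock"],p,R0.as_matrix()[:,2].round(4).tolist(),s["force"])
print(rows(p,R0,np.array([483.5,-246,152.]),R0,1))
b=snapshot("top")["img"][:,:,::-1];a=snapshot("scene")["img"][:,:,::-1]
t=np.linspace(0,2*np.pi,90); out=[]
for n,I,c in(("scene",a,(125,195,75,92)),("top",b,(195,300,85,104))):
    y0,x0,hh,ww=c; k=4; J=cv2.resize(I[y0:y0+hh,x0:x0+ww],(400,326),interpolation=cv2.INTER_CUBIC); sx,sy=400/ww,326/hh
    for ctr,r,z,col in(((*p[:2],),66,p[2]-45.3+14,(0,0,255)),((483.5,-246),62,105,(0,255,0))):
        q=proj(n,np.c_[ctr[0]+r*np.cos(t),ctr[1]+r*np.sin(t),0*t+z]); 
        for u,w in q: cv2.circle(J,(int((u+.5-x0)*sx),int((w+.5-y0)*sy)),1,col,-1)
    out.append(J)
cv2.imwrite("pics/lid.png",np.hstack(out))
```

```text
26.05 [ 484.79064625 -243.52836745  164.79509516] [0.0088, 0.0019, -1.0] [-0.70216682  0.43193643 -1.83179379]
[([0.0, -0.029, 0.128], [0.0, 0.0, 0.0])]
```

View pics/lid.png

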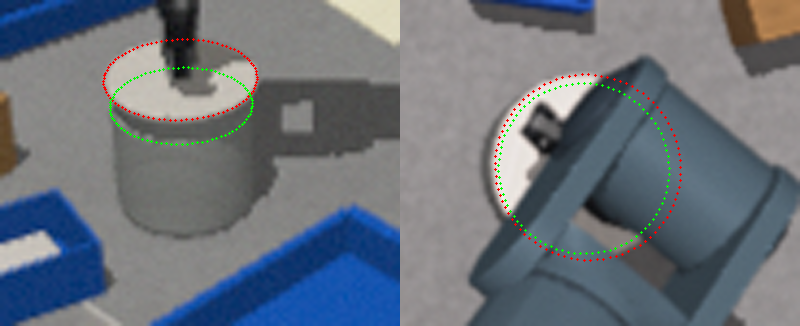

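Run:
```python
from h import *; from station import *; import cv2
s=read_state();p=s["position"]; z=p[2]-45.3+14
def arc(n,I,p,z,rr,lo):
    G=cv2.GaussianBlur(I.min(2).astype(np.float32),(0,0),.5); pts=[]
    for th in np.radians(np.arange(0,360,4)):
        r=np.arange(rr[0],rr[1],.5); q=proj(n,np.c_[p[0]+r*np.cos(th),p[1]+r*np.sin(th),0*r+z]).astype(np.float32)
        v=cv2.remap(G,q[:,0].reshape(1,-1),q[:,1].reshape(1,-1),cv2.INTER_LINEAR)[0]
        d=np.gradient(v); i=d.argmin()
        if d[i]<-lo and 2<i<len(r)-3: pts.append((r[i]*np.cos(th),r[i]*np.sin(th)))
    P=np.array(pts); return P
def circ(P,R0):
    f=least_squares(lambda c:np.hypot(P[:,0]-c[0],P[:,1]-c[1])-R0,[0,0],loss="soft_l1",f_scale=1.5); return f.x.round(1),len(P),np.median(abs(f.fun)).round(2)
I=snapshot("top")["img"]; print("lid top offset from tcp",circ(arc("top",I,p,z,(54,80),4),66))
I=snapshot("scene")["img"]; print("lid scene",circ(arc("scene",I,p,z,(54,80),4),66))
# pot from first pictures: outer top edge (rim bright -> bench dark)
for n in("top","scene"):
    I=cv2.imread(f"pics/{n}0.png"); print("pot",n,circ(arc(n,I,(483.5,-246),105,(54,74),3),62))
# control: lid in first pictures vs grasp (652.6,232.1)
for n in("top","scene"):
    I=cv2.imread(f"pics/{n}0.png"); print("lid0",n,circ(arc(n,I,(652.6,232.1),14,(54,80),4),66))
```

```text
lid top offset from tcp (array([0.4, 2.3]), 36, np.float64(0.39))
lid scene (array([-0.3,  0.5]), 28, np.float64(1.13))
pot top (array([0.1, 2. ]), 56, np.float64(0.42))
pot scene (array([0., 0.]), 1, np.float64(0.0))
lid0 top (array([ 0.1, -1.2]), 90, np.float64(0.81))
lid0 scene (array([-1.8, -2.8]), 62, np.float64(0.78))
```

Call:
apply_moves:
  steps:
    - [[0.006,-0.023,0.04],[0,0,0],0]
    - [[0,0,0.04],[0,0,0],0]
    - [[0,0,0.03],[0,0,0],0]
    - [[0,0,0],[0,0,0],0]
    - [[0,0,0],[0,0,0],0]

```text
clock: 26.67
position: [482.6, -246.1, 152.9]
tcp_rot: [0.795, 3.032, 0.007]
force: [0.1, 1.0, -2.3]
width: 26.6
grasp_force: 59.8
```

Run:
```python
from h import *; from station import *
s=read_state();p=s["position"];R0=R.from_rotvec(s["tcp_rot"]); print(s["clock"],p,s["force"]);print(rows(p,R0,np.array([483.2,-245.2,148.]),R0,1))
```

```text
26.6667 [ 482.56394201 -246.08346954  152.91407183] [ 0.06326538  1.01937352 -2.3118468 ]
[([-0.001, 0.011, 0.049], [0.0, 0.0, 0.0])]
```

Call:
apply_moves:
  steps:
    - [[0,0.01,0.02],[0,0,0],0]
    - [[0,0,0.02],[0,0,0],0]
    - [[0,0,0.02],[0,0,0],0]
    - [[0,0,0],[0,0,0],0]

```text
clock: 27.0
position: [483.1, -245.2, 146.9]
tcp_rot: [0.795, 3.032, 0.006]
force: [-1.0, 1.2, -1.9]
width: 26.4
grasp_force: 59.8
```

Run:
```python
from station import *
s=read_state(); print(s["clock"],s["position"],s["force"],s["wrist_torque"])
```

```text
27.0 [ 483.12482992 -245.17699487  146.89743527] [-0.98942622  1.18573751 -1.9058323 ] [-0.0023492   0.00150509 -0.03057954]
```

Call:
apply_moves:
  steps:
    - [[0,0,0.02],[0,0,0],0]
    - [[0,0,0.02],[0,0,0],0]
    - [[0,0,0.01],[0,0,0],0]
    - [[0,0,0],[0,0,0],0]
    - [[0,0,0],[0,0,0],0]

```text
clock: 27.42
position: [483.4, -245.3, 142.3]
tcp_rot: [0.795, 3.031, 0.006]
force: [-0.1, 0.6, -2.9]
width: 26.3
grasp_force: 59.8
```

Call:
apply_moves:
  steps:
    - [[0,0,0.008],[0,0,0],0]
    - [[0,0,0],[0,0,0],0]
    - [[0,0,0],[0,0,0],0]

```text
clock: 27.67
position: [483.4, -245.4, 141.6]
tcp_rot: [0.795, 3.031, 0.006]
force: [0.7, 0.6, -2.2]
width: 26.6
grasp_force: 59.8
```

Run:
```python
from station import *
s=read_state(); print(s["clock"],s["position"],s["force"],s["wrist_torque"])
```

```text
27.6667 [ 483.38676818 -245.35239015  141.63413669] [ 0.71040747  0.57412837 -2.23446618] [ 0.02603198 -0.00035713 -0.01963076]
```

Call:
apply_moves:
  steps:
    - [[0,0,0.006],[0,0,0],0]
    - [[0,0,0],[0,0,0],0]
    - [[0,0,0],[0,0,0],0]

```text
clock: 27.92
position: [483.6, -245.4, 141.4]
tcp_rot: [0.795, 3.031, 0.006]
force: [-0.4, 1.1, 1.6]
width: 26.6
grasp_force: 60.0
```

Call:
apply_moves:
  steps:
    - [[0,0,0.005],[0,0,0],0]
    - [[0,0,0],[0,0,0],0]
    - [[0,0,0],[0,0,0],0]

```text
clock: 28.17
position: [483.7, -245.5, 141.3]
tcp_rot: [0.795, 3.031, 0.005]
force: [-2.2, 2.6, 4.1]
width: 26.2
grasp_force: 60.7
```

Call:
apply_moves:
  steps:
    - [[0,0,0],[0,0,0],0.4]
    - [[0,0,0],[0,0,0],0.6]
    - [[0,0,0],[0,0,0],0.8]
    - [[0,0,0],[0,0,0],0.8]
    - [[0,0,0],[0,0,0],0.8]

```text
clock: 28.58
position: [483.4, -245.4, 140.3]
tcp_rot: [0.795, 3.031, 0.006]
force: [0.5, 0.3, 0.1]
width: 68.2
grasp_force: 0.0
```

Call:
apply_moves:
  steps:
    - [[0,0,0],[0,0,0],0.8]
    - [[0,0,-0.1],[0,0,0],0.8]
    - [[0,0,-0.2],[0,0,0],0.8]
    - [[0,0,-0.3],[0,0,0],0.8]
    - [[0,0,-0.3],[0,0,0],0.8]

```text
clock: 29.0
position: [482.2, -245.1, 231.5]
tcp_rot: [0.795, 3.033, 0.007]
force: [0.9, -0.6, 0.8]
width: 68.6
grasp_force: 0.0
```

Call:
apply_moves:
  steps:
    - [[0,0.2,-0.3],[0,0,0],0.8]
    - [[0,0.35,0],[0,0,0],0.8]
    - [[0,0.35,0],[0,0,0],0.8]
    - [[0,0.35,0],[0,0,0],0.8]
    - [[0,0.2,0],[0,0,0],0.8]

```text
clock: 29.42
position: [554.7, -116.6, 262.7]
tcp_rot: [0.792, 3.03, 0.007]
force: [-0.1, -0.4, -0.1]
width: 68.2
grasp_force: 0.0
```

Call:
apply_moves:
  steps:
    - [[0,0,0],[0,0,0],0.8]
    - [[0,0,0],[0,0,0],0.8]
    - [[0,0,0],[0,0,0],0.8]

```text
clock: 29.67
position: [553.4, -119.7, 261.7]
tcp_rot: [0.795, 3.031, 0.005]
force: [0.2, -0.7, 0.2]
width: 68.3
grasp_force: 0.0
```

Run:
```python
from h import *; from station import *; import cv2
s=read_state(); print(s["clock"],s["position"],s["force"])
b=snapshot("top")["img"][:,:,::-1];a=snapshot("scene")["img"][:,:,::-1]
cv2.imwrite("pics/fin.png",np.hstack([cv2.resize(a[110:320,150:400],(400,336),interpolation=cv2.INTER_CUBIC),cv2.resize(b[110:320,130:380],(400,336),interpolation=cv2.INTER_CUBIC)]))
# lid outline check: how well flange circle at z=105/110 centred, level
def arc(n,I,p,z):
    G=cv2.GaussianBlur(I.min(2).astype(np.float32),(0,0),.5); pts=[]
    for th in np.radians(np.arange(0,360,4)):
        r=np.arange(54,80,.5); q=proj(n,np.c_[p[0]+r*np.cos(th),p[1]+r*np.sin(th),0*r+z]).astype(np.float32)
        v=cv2.remap(G,q[:,0].reshape(1,-1),q[:,1].reshape(1,-1),cv2.INTER_LINEAR)[0]; d=np.gradient(v); i=d.argmin()
        if d[i]<-4 and 2<i<49: pts.append((r[i]*np.cos(th),r[i]*np.sin(th)))
    return np.array(pts)
for n,I in(("top",b),("scene",a)):
    P=arc(n,I,(483.6,-245.4),110); f=least_squares(lambda c:np.hypot(P[:,0]-c[0],P[:,1]-c[1])-66,[0,0],loss="soft_l1"); print(n,f.x,len(P),np.median(abs(f.fun)))
```

```text
29.6667 [ 553.35691669 -119.68397727  261.71808888] [ 0.17882435 -0.67464448  0.19861298]
top [0.86412273 2.91026617] 53 0.46699315367203553
scene [-1.14063373  0.85966919] 11 0.48232353729740396
```

View pics/fin.png

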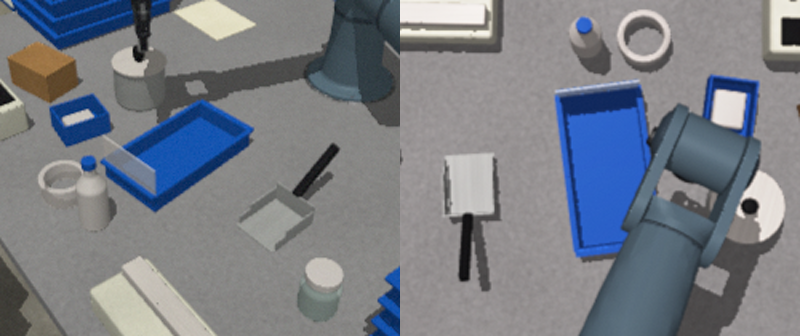

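```bash
python3 -c "
from station import *
print(sign_off())"
```

```text
the job is handed in; nothing more can be done
None
```

I handed the job in at about 30 s: all five plugs were tipped into the pot with none seen spilled, the scoop is back flat on its pan, and the lid is seated on the pot, which stands where it was. I viewed 11 pictures, one over the limit of 10.

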